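# Set banana hooks to equal gaps with a spacer block

### The job

Space out the hooks on the banana rail so that every gap is exactly one spacer wide, going by the block itself and not by a number: starting from the locked hook, sit the wooden spacer astride the bar beside the last hook set, push the next hook along until it bears snugly on the spacer without shoving the hooks already set, then lift the spacer over that hook into the next gap, until all three sliding hooks are done. At the end stand the spacer upright on the counter again, and leave the bananas, the paper roll and the tub where they are.

Things in the scene. Friction and masses are not known exactly. Their poses are not given: they have to be found in the camera images.
- stand: Fixed banana stand of dark wood: level bar 30 x 30 mm, 580 mm long along its y, top 255 mm above the counter; end posts at y = -275 and 275 mm, feet 200 mm long in x. Origin: on the counter under the bar's middle, z up. Hooks ride the bar, hook0 to hook3 from -y to +y; at the start each gap between saddles is 70 to 135 mm, wider than the spacer.
- hook0: Locked hook at the -y end of the row, 215 mm from the bar's middle, cannot move: aluminium saddle 36 mm wide along the bar, 50 mm across it, flat ends from 38 mm below to 28 mm above the bar's top, wire hook below. Black locking knob on top, 24 mm wide, up to 47 mm above the bar's top. Origin: saddle's middle, level with the bar's top; axes as the stand's.
- hook1: First sliding hook: aluminium saddle 36 mm wide along the bar, 50 mm across it, flat ends from 38 mm below to 28 mm above the bar's top, wire hook below. Slides only along the bar, stiffly: 6 N moves it (7 N at 150 mm/s), and it stays where left. Origin: saddle's middle, level with the bar's top (28 mm below the saddle's top); axes as the stand's.
- hook2: Second sliding hook: aluminium saddle 36 mm wide along the bar, 50 mm across it, flat ends from 38 mm below to 28 mm above the bar's top, wire hook below. Slides only along the bar, stiffly: 6 N moves it (7 N at 150 mm/s), and it stays where left. Origin: saddle's middle, level with the bar's top (28 mm below the saddle's top); axes as the stand's.
- hook3: Third sliding hook, last at the +y end: aluminium saddle 36 mm wide along the bar, 50 mm across it, flat ends from 38 mm below to 28 mm above the bar's top, wire hook below. Slides only along the bar, stiffly: 6 N moves it (7 N at 150 mm/s), and it stays where left. Origin: saddle's middle, level with the bar's top (28 mm below the saddle's top); axes as the stand's.
- spacer: Loose beech block, 160 g, 96 mm high. Its y is the spacing width between flat faces: shop-cut, 62 to 66 mm, never measured; it is the gauge. z 0-50 mm: 60 mm in x, with a notch under it along y, 36 mm wide, 20 mm high, to sit astride the bar (3 mm play each side), underside then 20 mm below the bar's top. z 50-96 mm: grip, 24 mm in x, 48 in y. Origin: centre of underside, z up. Starts upright on the counter, left or right.
- bananas: Loose hand of four yellow bananas lying on the counter, about 190 x 180 mm, 32 mm high, 0.4 kg; on the other side from the spacer. Origin: on the counter near its middle. Leave alone.
- tape: Loose white paper roll lying flat on the counter in front of the stand, 96 mm across, 25 mm high. Origin: centre of the underside. Leave alone.
- tub: Loose green tub with spare wire hooks, 110 x 150 mm, 45 mm high, beyond the stand. Origin: centre of the underside. Leave alone.
There are look-alikes about, which are no part of the job. Several things look just like the spacer: the one meant starts nearest to the robot's base.

How it is judged:
On the way, in this order (a step that is already met when the one before it is completed fails the run):
1. the spacer sits astride the bar between the locked hook and the first sliding hook, and both saddles bear snugly on it (contact force between spacer and hook0 above 2 N and contact force between spacer and hook1 above 2 N and z of spacer in the frame of stand above 0.225 m and y of spacer in the frame of hook0 between 0.0465 and 0.055 m).
2. the spacer sits astride the bar between the first sliding hook and the second sliding hook, and both saddles bear snugly on it (contact force between spacer and hook1 above 2 N and contact force between spacer and hook2 above 2 N and z of spacer in the frame of stand above 0.225 m and y of spacer in the frame of hook1 between 0.0465 and 0.055 m).
3. the spacer sits astride the bar between the second sliding hook and the third sliding hook, and both saddles bear snugly on it (contact force between spacer and hook2 above 2 N and contact force between spacer and hook3 above 2 N and z of spacer in the frame of stand above 0.225 m and y of spacer in the frame of hook2 between 0.0465 and 0.055 m).
At the end, for the whole second after the job is handed in: Each sliding hook's saddle is one spacer width (within 1.5 mm) from the one before it, counted from the locked hook; the spacer stands upright and still on the counter, clear of the stand (y of hook1 in the frame of hook0 between 0.1 and 0.103 m and y of hook2 in the frame of hook1 between 0.1 and 0.103 m and y of hook3 in the frame of hook2 between 0.1 and 0.103 m and height (world z) of spacer below 0.006 m and angle between spacer's own z axis and vertical below 0.1 rad and linear speed of spacer below 0.02 m/s and contact force between spacer and stand below 0.05 N); the robot touches nothing.
It fails at once if the bananas are moved more than 20 mm (distance of bananas from where it was at the start of the episode above 0.02 m).
It fails at once if the paper roll is moved more than 20 mm (distance of tape from where it was at the start of the episode above 0.02 m).
It fails at once if the tub is moved more than 20 mm (distance of tub from where it was at the start of the episode above 0.02 m).
It also fails if it takes over 72 s, if anything falls off the work surface, if the arm or the gripper's body presses on something with over 40 N, if the wrist force passes 120 N, or if a joint passes its speed limit or range.

### The arm

A 7-joint arm with a two-finger parallel gripper is mounted at the origin on the work surface. World frame = base frame: x ahead of the robot, y to its left, z up, the work surface at z = 0. Lengths are in m, angles in rad, forces in N, time in s.
With the tool pointing down it reaches from about 0.425 to 0.925 m from the base axis. Payload 6.8 kg.
Tool frame: the origin (TCP) lies on the centre line of the jaws, within the pads' length; the fingertips stand bot.finger_overhang ahead of it and the grasp point (between the pads) lies 3 mm ahead of it (bot.finger_overhang is the distance from the TCP to the fingertips, in m); z points along the fingers, y is the direction in which the jaws open and shut (so a half turn about z gives the same grasp; the last joint's range is limited). The gripper opens to 85 mm and grips with 20 to 120 N. Pads are 22 mm wide; open, the fingers measure 114 mm over their backs; the gripper's body (76 mm by 85 mm) begins 54 mm behind the grasp point. The pads swing forward as they close: fully open they stand 13 mm farther back than shut.
Start: joints at [1.037, 0.477, 0.022, 1.555, -0.011, 1.109, -0.083], TCP at [0.279, -0.615, 0.253] pointing down, gripper open.
Joint ranges: [-2.96, 2.96], [-0.34, 2.1], [-1.41, 1.46], [0.24, 2.44], [-1.37, 4.51], [0.17, 1.92], [-2.96, 2.96]. Speed limits (rad/s): [2.39, 2.39, 3.14, 3.14, 3.14, 3.14, 3.14].

### API

Orientations are given as a unit quaternion [w, x, y, z].
In Python, from station import bot gives the robot as it stands.
- The arm moves only by the tool drive_tool, never from a script. Its argument "increments" is text: rows parted by semicolons, each of 4 numbers parted by spaces: the shift along the world's x, y, z in m, then the turn about the world's z in rad. In form: tx ty tz spin; .... A call has 1 to 12 rows; each row shifts and turns the commanded pose from where the row before left it; what a row does not reach is not made up. A row lasts 1/12 s, in which the tool goes at most 41.7 mm and 7.16 degrees, less where a joint would pass 70% of its speed; a pose out of reach is approached as far as the arm can. A call is refused whole if a number of a shift passes 0.0417 or a number of a turn 0.125, either way. A call with a gripper value outside its range is refused whole. "grip" is the opening, from 0 (shut) to 1 (fully open), set as the call begins (left out, the last holds). The fingers move at their own pace and stop on an object; "squeeze" is the grip in N (left out, the last holds). Time passes only in rows, so rows that do not move let the fingers close. It gives the time, the measured TCP pose, the force and the opening at its end, in the units of the state.
- bot.get_obs(): the state, without advancing time (a new reading comes with each control period).
- bot.read_camera(name): name is "side" or "top" or "wrist"; returns the picture (384x512x3 uint8, red, green, blue); there is no depth.
- bot.calibration(name): a dict with "fx", "fy", "cx", "cy" (pixels), "camera_from_world" (4x4, takes a point from world to camera coordinates). Camera axes: x right, y down, z forward; pixel columns grow to the right and rows downward; lengths in m; the calibration is good to about 2 mm. A picture is of the moment at which its call begins: read the wrist's pose just before it. calibration takes no time and is no camera call; for the wrist camera it gives the pose at the moment of the call.
- bot.hand_in(): hands the job in, once; it reports no verdict.
The state is a dict: "t": time; "q": joint angles; "joint_vel": joint speeds; "joint_torque": joint torques, N m; "eef_pos": TCP position; "tool_rot": TCP orientation; "contact_force": force on the tool from outside, world axes, zero at the start; "torque": the same for the moment, N m; "gripper_width": opening from 0.0 (shut) to 1.0 (fully open).
Only numpy, scipy, OpenCV 4.12 (cv2) and the standard library are available. Lean on these libraries where they do the work, as an engineer would, in place of code of your own. Each camera call takes 0.05 s, during which the arm holds its last target.

## Working session

There is one attempt and no reset: what is moved stays moved. The work goes in short steps, Python scripts to look and compute and a tool call to move; the robot and the scene stay as the last step left them, time stands still between calls to the robot, and variables do not carry over. Pictures are saved under pics/ and viewed, and the job is handed in when it is done.

Besides the shell and the picture viewer there is one more tool, called after "Call:" as name(argument=value, ...), one argument or row to a line, values as JSON. drive_tool: Moves the arm, as the interface text tells. Its arguments: {"type":"object","properties":{"increments":{"type":"string"},"grip":{"type":"number"},"squeeze":{"type":"number"}},"required":["increments"]}

```bash
ls; mkdir -p pics; python3 - <<'E'
from station import bot
import cv2,numpy as np
o=bot.get_obs()
for k,v in o.items(): print(k,np.round(v,4))
print(bot.finger_overhang)
for n in("side","top","wrist"):
    c=bot.calibration(n); im=bot.read_camera(n)
    cv2.imwrite(f"pics/{n}0.png",im[:,:,::-1]); print(n,c["fx"],c["fy"],c["cx"],c["cy"]);print(np.round(c["camera_from_world"],4))
E
```

```text
pics
t 0.0
q [ 1.0369  0.4778  0.0223  1.5565 -0.0115  1.1093 -0.0831]
joint_vel [-0.001  -0.0019  0.0003 -0.0011  0.0005  0.0001 -0.0017]
joint_torque [ 0.00000e+00 -5.96452e+01  1.60760e+00 -2.81193e+01  1.24000e-02
  9.30000e-03  0.00000e+00]
eef_pos [ 0.2786 -0.6142  0.2523]
tool_rot [-9.000e-04  9.774e-01  2.113e-01 -3.000e-04]
contact_force [0.1266 0.1932 0.0665]
torque [-0.0277  0.034  -0.0092]
gripper_width 1.0065
0.022
side 388.7245731218366 388.7245731218366 250.9747764830864 187.97355021240762
[[-0.8178 -0.5751  0.0209  0.527 ]
 [-0.3746  0.5045 -0.7779  0.2902]
 [ 0.4369 -0.644  -0.6281  1.0778]
 [ 0.      0.      0.      1.    ]]
top 446.2265020251119 446.2265020251119 255.90313852132223 190.27771005999836
[[ 1.5800e-02 -9.9990e-01  4.0000e-04  9.7000e-02]
 [-9.9090e-01 -1.5700e-02 -1.3390e-01  5.6020e-01]
 [ 1.3390e-01  1.7000e-03 -9.9100e-01  1.3994e+00]
 [ 0.0000e+00  0.0000e+00  0.0000e+00  1.0000e+00]]
wrist 268.19925403040855 268.19925403040855 254.25809757073222 187.17034725962867
[[ 0.4125 -0.911  -0.0014 -0.6737]
 [-0.8791 -0.3985  0.2614 -0.0327]
 [-0.2387 -0.1066 -0.9652  0.3783]
 [ 0.      0.      0.      1.    ]]
```

View pics/side0.png

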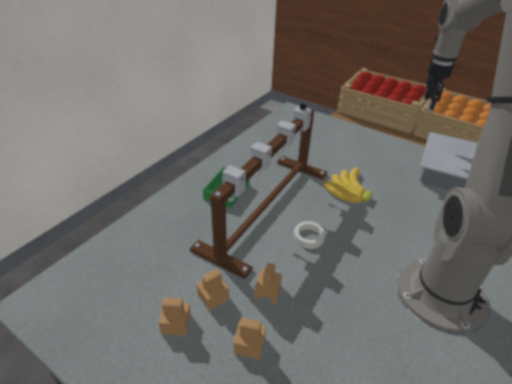

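View pics/top0.png

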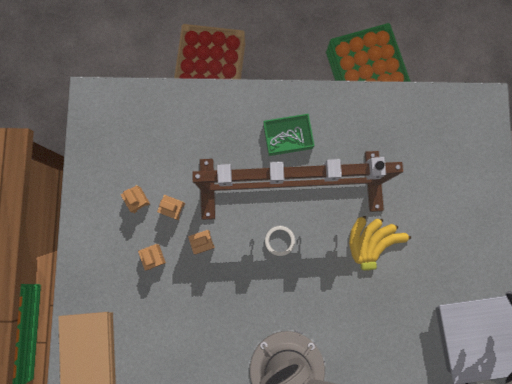

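View pics/wrist0.png

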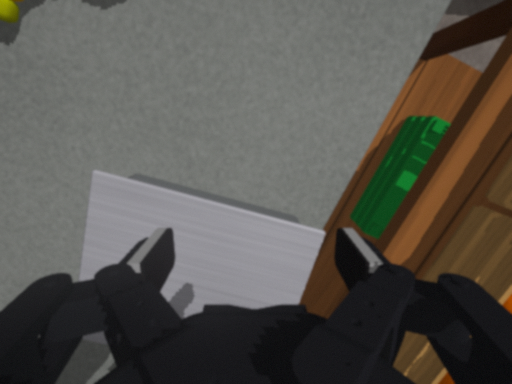

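The side view shows four blocks and the rail. In the top view the candidate blocks are at pixels (135,198), (171,207), (202,242) and (152,257). The robot base is near (287,365) and the knob of locked hook0 is at (379,166). (202,242) looks nearest to the base, so I'll measure all four and check a close crop.

```bash
cat > h.py <<'E'
from station import bot
import cv2,numpy as np
def ray(n,uv,z,c=None):
    c=c or bot.calibration(n);T=np.array(c["camera_from_world"]);R=T[:3,:3];o=-R.T@T[:3,3]
    d=R.T@np.array([(uv[0]-c["cx"])/c["fx"],(uv[1]-c["cy"])/c["fy"],1]);return o+d*(z-o[2])/d[2]
def proj(n,p,c=None):
    c=c or bot.calibration(n);T=np.array(c["camera_from_world"]);q=T[:3,:3]@np.array(p)+T[:3,3]
    return np.array([c["fx"]*q[0]/q[2]+c["cx"],c["fy"]*q[1]/q[2]+c["cy"]])
E
python3 - <<'E'
from h import *
for uv in((135,198),(171,207),(202,242),(152,257)):
    p=ray("top",uv,.05);print(uv,p.round(3),np.hypot(*p[:2]).round(3))
im=cv2.imread("pics/top0.png")
cv2.imwrite("pics/c1.png",cv2.resize(im[180:280,110:240],None,fx=6,fy=6,interpolation=3))
cv2.imwrite("pics/c2.png",cv2.resize(im[145:225,185:410],None,fx=3.5,fy=3.5,interpolation=3))
im=cv2.imread("pics/side0.png")
cv2.imwrite("pics/c3.png",cv2.resize(im[250:370,150:300],None,fx=5,fy=5,interpolation=3))
E
```

```text
(135, 198) [0.526 0.49  0.05 ] 0.719
(171, 207) [0.499 0.375 0.05 ] 0.624
(202, 242) [0.39  0.273 0.05 ] 0.476
(152, 257) [0.341 0.428 0.05 ] 0.547
```

View pics/c1.png

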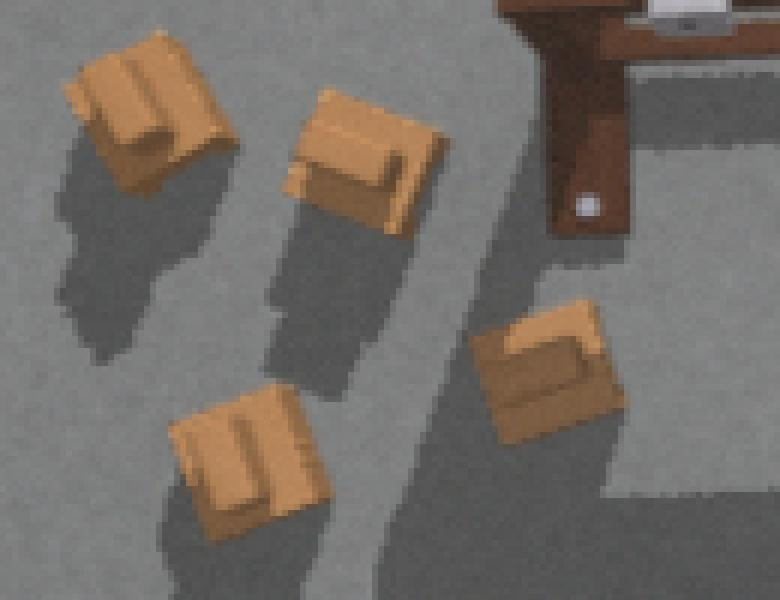

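View pics/c2.png

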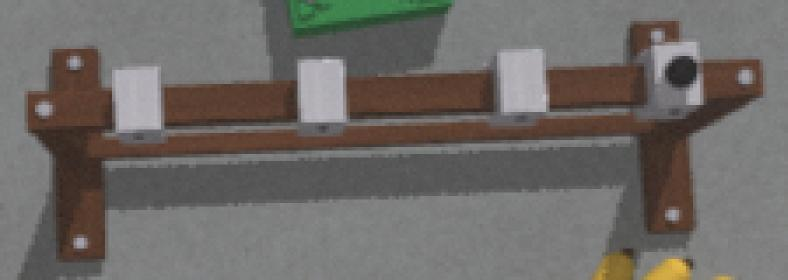

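View pics/c3.png

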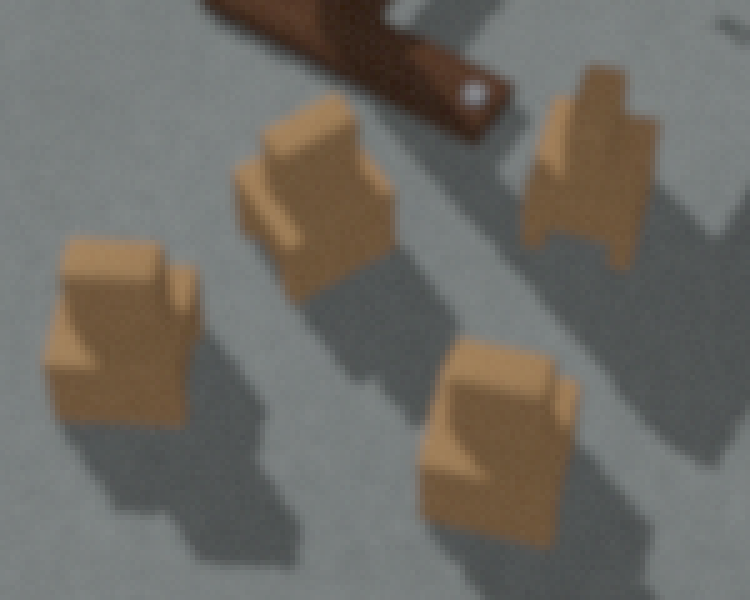

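Rays at z=50 mm put the bases 0.476 m away for pixel (202,242), against 0.547, 0.624 and 0.719 m for the others. I choose (202,242). The crop shows it upright, its notch axis turned about 15° from world y. Next I'll fit the rail, hooks and block with overlays.

```bash
cat >> h.py <<'E'
def box(cx,cy,yaw,dx,dy,z0,z1,oy=0,ox=0):
    c,s=np.cos(yaw),np.sin(yaw);P=[]
    for z in(z0,z1):
        for a,b in((-1,-1),(1,-1),(1,1),(-1,1)):
            x=ox+a*dx/2;y=oy+b*dy/2;P.append((cx+c*x-s*y,cy+s*x+c*y,z))
    return np.array(P)
def draw(im,n,P,col,S,off,c=None):
    q=[(proj(n,p,c)-off+.5)*S-.5 for p in P]
    q=[tuple(int(round(v)) for v in a) for a in q]
    for i in range(4):
        for a,b in((i,(i+1)%4),(4+i,4+(i+1)%4),(i,i+4)):
            cv2.line(im,q[a],q[b],col,1,cv2.LINE_AA)
E
python3 - <<'E'
from h import *
a=ray("top",(193,177),.255);b=ray("top",(402.4,167.3),.255);print(a,b,np.linalg.norm(a-b))
m=(a+b)/2;d=a-b;yaw=np.arctan2(-d[0],d[1]);print(m,yaw)
for uv in((138,95),(322,87),(522,77),(674,68)):
    p=ray("top",(185+uv[0]/3.5,145+uv[1]/3.5),.283);print((p-m)[:2]@np.array([-np.sin(yaw),np.cos(yaw)]),(p-m)[:2]@np.array([np.cos(yaw),np.sin(yaw)]))
E
```

```text
[0.56323226 0.27833299 0.255     ] [ 0.59935346 -0.29616085  0.255     ] 0.5756282747429566
[ 0.58129286 -0.00891393  0.255     ] 0.06279216499014706
0.199538912637151 0.004416465867007153
0.058452165648653034 0.004017074194153456
-0.09521468382280562 0.004596726505506518
-0.2122838346654151 0.006127909810255385
```

```bash
cat > ov.py <<'E'
from h import *
def ov(n,src,out,off,size,S,st,hooks,sp):
    im=cv2.imread(src);off=np.array(off)
    im=cv2.resize(im[off[1]:off[1]+size[1],off[0]:off[0]+size[0]],None,fx=S,fy=S,interpolation=2)
    x,y,w=st
    draw(im,n,box(x,y,w,.03,.58,.225,.255),(0,255,255),S,off)
    for h in hooks: draw(im,n,box(x,y,w,.05,.036,.217,.283,oy=h),(255,255,0),S,off)
    draw(im,n,box(x,y,w,.024,.024,.283,.302,oy=-.215),(0,0,255),S,off)
    X,Y,W=sp
    draw(im,n,box(X,Y,W,.06,.0655,0,.05),(255,255,0),S,off)
    draw(im,n,box(X,Y,W,.024,.048,.05,.096),(0,255,255),S,off)
    cv2.imwrite(out,im)
E
python3 - <<'E'
from ov import *
st=(.584,-.008,.0628);hk=(-.215,-.096,.0575,.1985);sp=(.386,.272,.28)
ov("top","pics/top0.png","pics/o1.png",(185,145),(225,80),3.5,st,hk,sp)
ov("top","pics/top0.png","pics/o2.png",(170,215),(65,55),9,st,hk,sp)
ov("side","pics/side0.png","pics/o3.png",(185,95),(140,190),3.1,st,hk,sp)
E
```

```text
(no output)
```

View pics/o1.png

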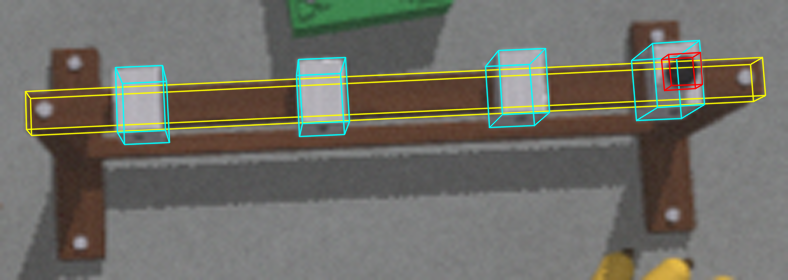

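View pics/o2.png

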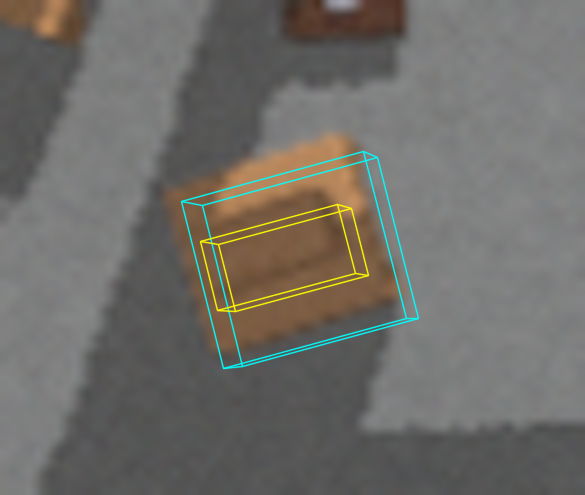

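View pics/o3.png

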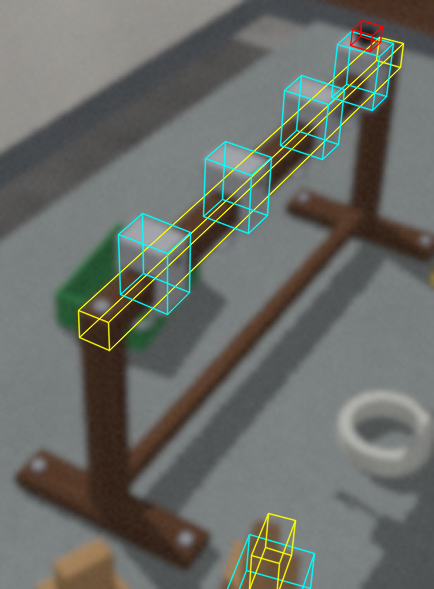

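Rail and hook overlays agree to about 1 px in both views (stand about (0.584, -0.008), yaw 0.063). The block overlay has to shift about 2 px up and left, giving about (0.392, 0.278). Now I'll move the wrist camera over it.

Call:
drive_tool(
  increments=".0135 .035 0 .055;.0135 .035 0 .055;.0135 .035 0 .055;.0135 .035 0 .055;.0135 .035 0 .055;.0135 .035 0 .055;.0135 .035 0 .055;.0135 .035 0 .055;.0135 .035 0 .055;.006 .0375 0 .06;.006 .0375 0 .06;.006 .0375 0 .06",
)

```text
t: 1.15
eef_pos: [0.4181, -0.1854, 0.2532]
tool_rot: [0.0, 0.852, 0.524, -0.0]
contact_force: [1.2, -0.2, -0.3]
gripper_width: 1.001
```

Call:
drive_tool(
  increments=".006 .0375 0 .06;.006 .0375 0 .06;.006 .0375 0 .06;.006 .0375 0 .06;.006 .0375 0 .06;-.006 .035 0 .06;-.006 .035 0 .06;-.006 .035 0 .06;-.006 .035 0 .06;-.006 .035 0 .06;-.006 .03 0 .06;0 0 0 0.06",
)

```text
t: 2.15
eef_pos: [0.4104, 0.2118, 0.254]
tool_rot: [-0.001, 0.609, 0.793, 0.002]
contact_force: [-0.3, 1.1, 0.6]
gripper_width: 0.998
```

```bash
python3 - <<'E'
from ov import *
o=bot.get_obs();print(o["t"],o["eef_pos"],o["tool_rot"],o["q"])
c=bot.calibration("wrist");import pickle;pickle.dump(c,open("c1.pkl","wb"))
cv2.imwrite("pics/w1.png",bot.read_camera("wrist")[:,:,::-1])
E
```

```text
2.15 [0.41035945 0.21183778 0.25399412] [-0.000925    0.60889093  0.79325156  0.00171713] [ 0.05935976  0.19127118 -0.73908473  2.00645657  0.15010388  0.99525676
 -0.49086575]
```

View pics/w1.png

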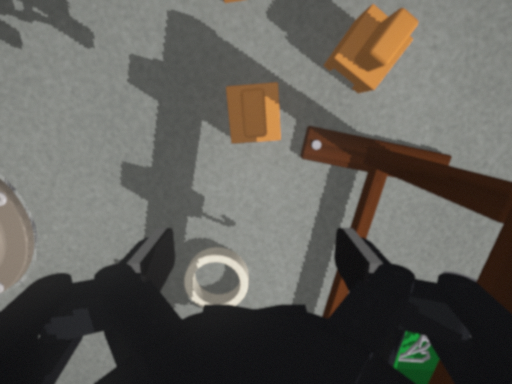

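The wrist view shows the block at pixel (254,112), nearly square to the jaws. I'll refine its pose with an overlay.

```bash
cat > fit.py <<'E'
from h import *
import pickle,sys
c=pickle.load(open("c1.pkl","rb"))
im=cv2.imread("pics/w1.png")
p=ray("wrist",(253.5,113),.05,c);print(p)
off=np.array((210,65));S=9
for i,sp in enumerate([tuple(map(float,a.split(","))) for a in sys.argv[1:]]):
    k=cv2.resize(im[65:155,210:300],None,fx=S,fy=S,interpolation=2)[:600]
    X,Y,W=sp
    draw(k,"wrist",box(X,Y,W,.06,.0655,0,.05),(255,255,0),S,off,c)
    draw(k,"wrist",box(X,Y,W,.024,.048,.05,.096),(0,255,255),S,off,c)
    cv2.imwrite(f"pics/f{sys.argv[1].replace(',','_')}.png",k[:, :800])
E
python3 fit.py .392,.278,.27; ls pics
```

```text
[0.39274268 0.27855501 0.05      ]
c1.png
c2.png
c3.png
f.392_.278_.27.png
o1.png
o2.png
o3.png
side0.png
top0.png
w1.png
wrist0.png
```

View pics/f.392_.278_.27.png

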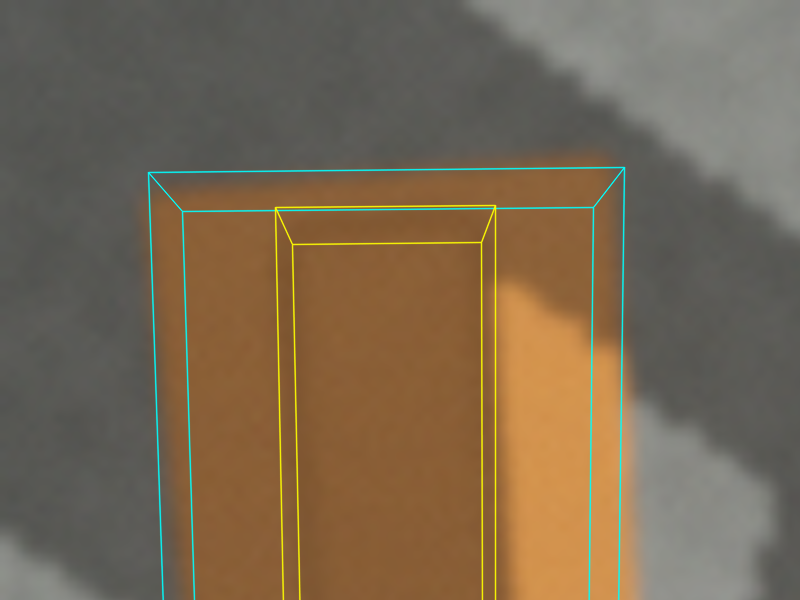

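```bash
sed -i 's/S=9/S=6/' fit.py; python3 fit.py .392,.2785,.325
```

```text
[0.39274268 0.27855501 0.05      ]
```

View pics/f.392_.2785_.325.png

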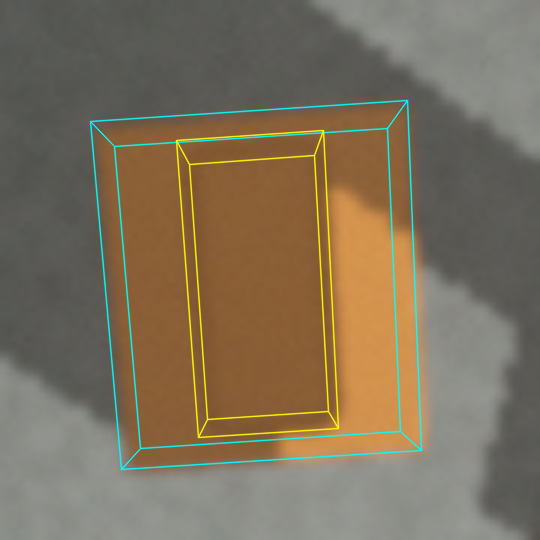

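The overlay now fits to about 1 px: spacer at (0.393, 0.2785), yaw about 0.315. I'll move above it and descend to the grip.

Call:
drive_tool(
  increments="-.0086 .0334 0 .0265;-.0086 .0333 0 .0265;0 0 -.035 0;0 0 -.035 0;0 0 -.035 0;0 0 -.03 0;0 0 -.022 0;0 0 -.015 0;0 0 0 0;0 0 0 0",
  squeeze=60,
)

```text
t: 3.03
eef_pos: [0.395, 0.271, 0.0809]
tool_rot: [-0.0, 0.593, 0.805, -0.001]
contact_force: [-0.0, -0.1, 0.2]
gripper_width: 0.998
```

```bash
python3 - <<'E'
from h import *
o=bot.get_obs();print(o["eef_pos"],o["tool_rot"],2*np.arctan2(o["tool_rot"][2],o["tool_rot"][1]))
cv2.imwrite("pics/w2.png",bot.read_camera("wrist")[:,:,::-1])
E
```

```text
[0.39498023 0.27103994 0.08085375] [-2.12788276e-04  5.92936486e-01  8.05248564e-01 -1.01403286e-03] 1.8721905708951185
```

View pics/w2.png

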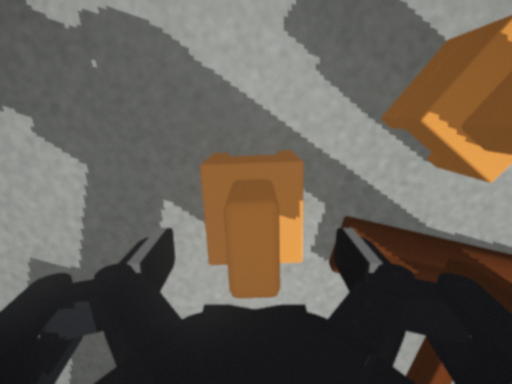

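The block sits between the open jaws, grip at pixel (253,240). The tool is 7 mm short in y, so I'll correct that and close.

Call:
drive_tool(
  increments="-.0018 .0075 0 .012;0 0 0 0;0 0 0 0",
)

```text
t: 3.33
eef_pos: [0.3938, 0.2805, 0.0824]
tool_rot: [0.0, 0.587, 0.809, 0.001]
contact_force: [0.1, 0.4, 0.1]
gripper_width: 1.001
```

Call:
drive_tool(
  increments="0 0 0 0;0 0 0 0;0 0 0 0;0 0 0 0;0 0 0 0;0 0 0 0;0 0 0 0;0 0 0 0;0 0 0 0",
  grip=0,
  squeeze=60,
)

```text
t: 4.08
eef_pos: [0.3932, 0.2793, 0.0812]
tool_rot: [-0.0, 0.587, 0.809, -0.0]
contact_force: [-0.6, -0.6, 0.0]
gripper_width: 0.269
```

```bash
python3 - <<'E'
from h import *
o=bot.get_obs();print(o["eef_pos"],o["gripper_width"],o["contact_force"],2*np.arctan2(o["tool_rot"][2],o["tool_rot"][1])-np.pi/2)
cv2.imwrite("pics/w3.png",bot.read_camera("wrist")[:,:,::-1])
E
```

```text
[0.39324469 0.27933318 0.08123832] 0.2685347490524534 [-0.58030273 -0.55293323  0.04714259] 0.31491823472734426
```

View pics/w3.png

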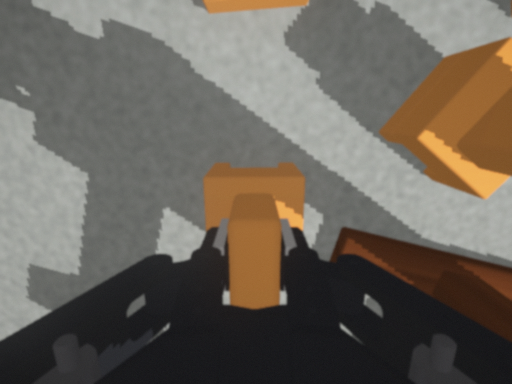

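Gripped: the opening reads 0.269 and the jaws are on the grip at (253,250). I'll lift, then carry it over gap 0.

Call:
drive_tool(
  increments="0 0 .03 0;0 0 .04 0;0 0 .04 0;0 0 .04 0;0 0 .04 0;0 -.01 .04 -.01;.005 -.03 .04 -.02;.01 -.035 .03 -.02;.015 -.035 .01 -.02;.015 -.035 .01 -.02;.015 -.035 0 -.02;.015 -.035 0 -.02",
)

```text
t: 5.13
eef_pos: [0.4667, 0.072, 0.3918]
tool_rot: [0.001, 0.639, 0.769, 0.0]
contact_force: [0.4, 0.5, -1.7]
gripper_width: 0.271
```

Call:
drive_tool(
  increments=".018 -.035 0 -.02;.018 -.035 0 -.02;.018 -.035 0 -.02;.018 -.035 0 -.02;.018 -.035 0 -.02;.018 -.03 0 -.02;.012 -.02 0 -.015;.006 -.01 0 -.005;0 0 0 0;0 0 0 0",
)

```text
t: 5.97
eef_pos: [0.5921, -0.1605, 0.3903]
tool_rot: [-0.001, 0.691, 0.723, 0.0]
contact_force: [-0.1, 0.9, -1.8]
gripper_width: 0.273
```

```bash
cat > look.py <<'E'
from h import *
import pickle,sys
o=bot.get_obs();c=bot.calibration("wrist");pickle.dump(c,open("cw.pkl","wb"))
print(o["t"],o["eef_pos"].round(4) if hasattr(o["eef_pos"],"round") else o["eef_pos"],"w",o["gripper_width"],np.round(o["contact_force"],2),"yaw",2*np.arctan2(o["tool_rot"][2],o["tool_rot"][1])-np.pi/2)
for n in sys.argv[2:]:
    cv2.imwrite(f"pics/{sys.argv[1]}_{n}.png",bot.read_camera(n)[:,:,::-1])
E
python3 look.py a wrist top
```

```text
5.9667 [ 0.5921 -0.1605  0.3903] w 0.2726874243012878 [-0.15  0.87 -1.76] yaw 0.04561389990156961
```

View pics/a_wrist.png

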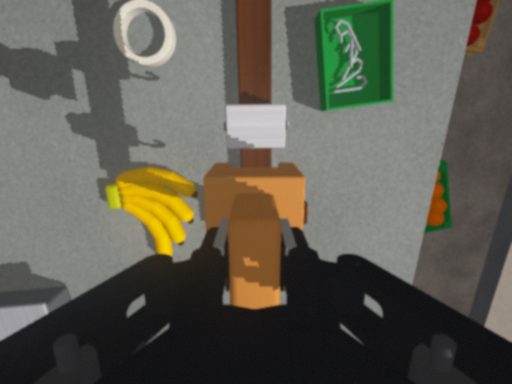

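View pics/a_top.png

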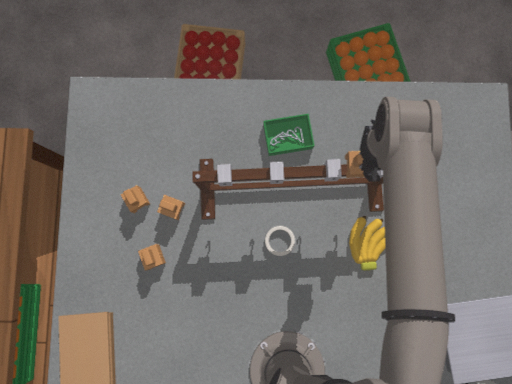

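The wrist view shows the spacer in the jaws, hook1's saddle at (256,126) and the bar running up from (256,155). I'll overlay the model on this view to check the fit.

```bash
cat > wov.py <<'E'
from h import *
import pickle,sys
# args: img out x y yaw hooks(,) spx spy spyaw spz
def wov(img,out,st,hooks,sp,off=(150,0),size=(240,300),S=2.0):
    c=pickle.load(open("cw.pkl","rb"));im=cv2.imread(img);off=np.array(off)
    im=cv2.resize(im[off[1]:off[1]+size[1],off[0]:off[0]+size[0]],None,fx=S,fy=S,interpolation=2)
    x,y,w=st
    draw(im,"wrist",box(x,y,w,.03,.40,.225,.255,oy=.09),(0,255,255),S,off,c)
    for h in hooks: draw(im,"wrist",box(x,y,w,.05,.036,.217,.283,oy=h),(255,0,255),S,off,c)
    if sp:
        X,Y,W,Z=sp
        draw(im,"wrist",box(X,Y,W,.06,.0655,Z,Z+.05),(255,255,0),S,off,c)
        draw(im,"wrist",box(X,Y,W,.024,.048,Z+.05,Z+.096),(0,255,0),S,off,c)
    cv2.imwrite(out,im)
E
python3 - <<'E'
from wov import *
wov("pics/a_wrist.png","pics/a1.png",(.584,-.008,.0628),(-.096,),(.5921,-.1605,.0456,.3091),(150,60),(200,180),4)
E
```

```text
(no output)
```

View pics/a1.png

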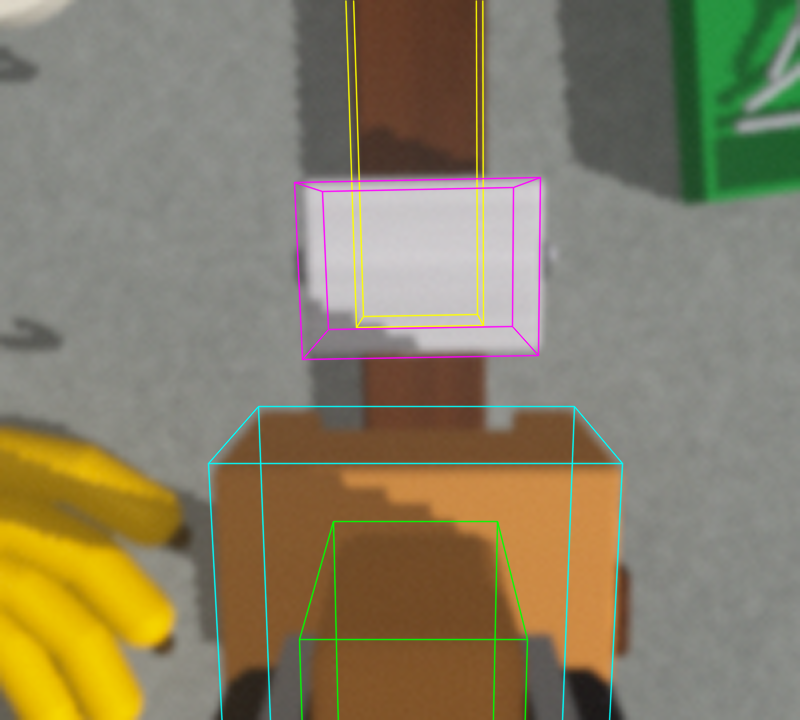

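```bash
python3 - <<'E'
from wov import *
c=pickle.load(open("cw.pkl","rb"))
g=cv2.imread("pics/a_wrist.png").astype(float)
def xs(row,lo,hi):
    r=cv2.GaussianBlur(g,(5,3),0)[row,lo:hi,:]
    s=r[:,2]-r[:,0]  # red-blue: bar brown high
    d=np.abs(np.gradient(s));m=len(d)//2
    def pk(a,o):
        i=np.argmax(a);w=a[max(0,i-2):i+3];return o+max(0,i-2)+(w*np.arange(len(w))).sum()/w.sum()
    return lo+pk(d[:m],0),lo+pk(d[m:],m)
P=[]
for r in (10,30,50,70,90):
    l,rr=xs(r,228,285);a=ray("wrist",(l,r),.255,c);b=ray("wrist",(rr,r),.255,c)
    print(r,round(l,2),round(rr,2),a.round(4),b.round(4),np.linalg.norm(a-b).round(4));P.append(b)
P=np.array(P);k=np.polyfit(P[:,1],P[:,0],1);print("yaw right",-k[0])
# saddle edges rows: columns
def edge(img,row=None):pass
gr=g.mean(2)
for r in (108,115,122,130,138):
    s=cv2.GaussianBlur(gr,(3,3),0)[r,215:300];d=np.gradient(s);i=np.argmax(d[:25]);j=60+np.argmin(d[60:]);
    print(r,215+i,215+j, (ray("wrist",(215+i,r),.283,c)+ray("wrist",(215+j,r),.283,c))[:2]/2, np.linalg.norm(ray("wrist",(215+i,r),.283,c)-ray("wrist",(215+j,r),.283,c)))
E
```

```text
10 236.22 270.94 [ 0.5706 -0.0098  0.255 ] [ 0.5997 -0.0085  0.255 ] 0.0291
30 237.07 270.91 [ 0.5718 -0.0248  0.255 ] [ 0.6006 -0.0235  0.255 ] 0.0289
50 237.77 270.96 [ 0.5728 -0.0403  0.255 ] [ 0.6016 -0.039   0.255 ] 0.0288
70 238.13 270.96 [ 0.5736 -0.0563  0.255 ] [ 0.6026 -0.055   0.255 ] 0.029
90 238.91 270.99 [ 0.5748 -0.073   0.255 ] [ 0.6036 -0.0717  0.255 ] 0.0289
yaw right 0.06215625239462926
108 226 286 [ 0.5907397  -0.08848821] 0.04889019933704291
115 226 286 [ 0.59099686 -0.09399016] 0.04921104068839808
122 226 285 [ 0.59084511 -0.09958339] 0.04871067032511572
130 227 285 [ 0.5915596  -0.10602669] 0.04824917550963608
138 238 285 [ 0.59647268 -0.1123798 ] 0.03939680204033592
```

Bar yaw measured in the wrist picture is 0.062, with its centre about 1 mm further in x (stand x 0.585). Hook1 at -0.096 is confirmed. I'll align and descend part of the way.

Call:
drive_tool(
  increments=".003 -.007 -.01 .017;0 0 -.02 0;0 0 -.01 0;0 0 0 0;0 0 0 0;0 0 0 0",
)

```text
t: 6.57
eef_pos: [0.5956, -0.168, 0.3517]
tool_rot: [0.0, 0.685, 0.729, 0.0]
contact_force: [-0.1, -0.6, -1.1]
gripper_width: 0.277
```

```bash
python3 look.py b wrist side; python3 - <<'E'
from wov import *
im=cv2.imread("pics/b_side.png");cv2.imwrite("pics/b1.png",cv2.resize(im[80:200,230:350],None,fx=5,fy=5,interpolation=2))
E
```

```text
6.5667 [ 0.5956 -0.168   0.3517] w 0.2766536773517367 [-0.07 -0.63 -1.13] yaw 0.06278206485993709
```

View pics/b_wrist.png

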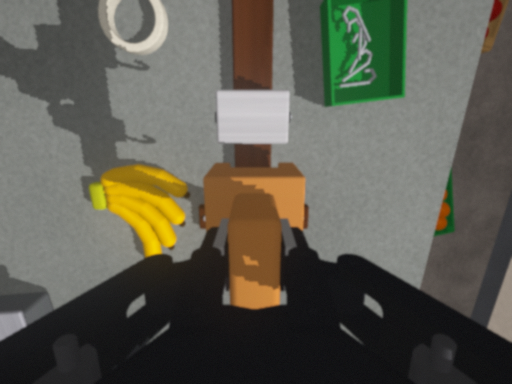

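View pics/b1.png

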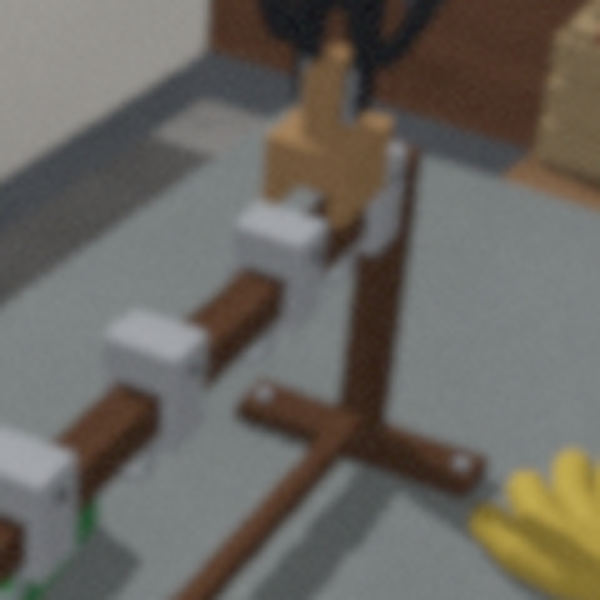

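The spacer is over the gap. In the wrist view the bar centre is at x≈253 and the block centre at ≈255. The side view shows the notch about to straddle the bar beside hook0. I'll descend slowly and watch the force.

Call:
drive_tool(
  increments="-.0003 0 -.01 0;0 0 -.01 0;0 0 -.006 0;0 0 -.004 0;0 0 0 0;0 0 0 0",
)

```text
t: 7.17
eef_pos: [0.5949, -0.1683, 0.3206]
tool_rot: [-0.0, 0.685, 0.729, -0.0]
contact_force: [-0.4, -0.1, -1.5]
gripper_width: 0.272
```

Call:
drive_tool(
  increments="0 0 -.003 0;0 0 -.001 0;0 0 -.0005 0;0 0 0 0;0 0 0 0",
)

```text
t: 7.58
eef_pos: [0.595, -0.1684, 0.3166]
tool_rot: [0.0, 0.685, 0.729, 0.0]
contact_force: [-0.8, -0.0, -1.5]
gripper_width: 0.272
```

Call:
drive_tool(
  increments="0 0 -.0007 0;0 0 -.0006 0;0 0 0 0;0 0 0 0",
)

```text
t: 7.92
eef_pos: [0.5951, -0.1684, 0.3162]
tool_rot: [0.0, 0.685, 0.729, 0.0]
contact_force: [-3.3, 0.2, 5.4]
gripper_width: 0.272
```

Seated: the force rose to +5.4 N at TCP z 0.3162, as predicted. Next I release, rise, and shut the jaws beyond hook1.

Call:
drive_tool(
  increments="0 0 0 0;0 0 0 0;0 0 0 0;0 0 0 0",
  grip=0.7,
)

```text
t: 8.25
eef_pos: [0.595, -0.1683, 0.3149]
tool_rot: [-0.0, 0.685, 0.729, -0.0]
contact_force: [-0.2, -0.1, -0.3]
gripper_width: 0.702
```

Call:
drive_tool(
  increments="0 0 .03 0;0 0 .035 0;-.0016 .026 .005 0;-.0017 .0265 0 0;-.0016 .0265 0 0;-.0017 .026 0 0;0 0 0 0;0 0 0 0",
)

```text
t: 8.92
eef_pos: [0.5884, -0.0612, 0.3853]
tool_rot: [0.0, 0.683, 0.73, 0.0]
contact_force: [1.1, -1.0, 0.4]
gripper_width: 0.7
```

Call:
drive_tool(
  increments="0 0 0 0;0 0 0 0;0 0 0 0;0 0 0 0;0 0 0 0;0 0 0 0;0 0 0 0",
  grip=0,
)

```text
t: 9.5
eef_pos: [0.5884, -0.0635, 0.3851]
tool_rot: [-0.0, 0.685, 0.729, 0.0]
contact_force: [0.2, 1.2, 0.3]
gripper_width: -0.004
```

```bash
python3 look.py c wrist side top; python3 - <<'E'
from wov import *
im=cv2.imread("pics/c_side.png");cv2.imwrite("pics/c1.png",cv2.resize(im[80:200,230:350],None,fx=5,fy=5,interpolation=2))
im=cv2.imread("pics/c_top.png");cv2.imwrite("pics/c2.png",cv2.resize(im[135:195,280:410],None,fx=6,fy=6,interpolation=2))
E
```

```text
9.5 [ 0.5884 -0.0635  0.3851] w -0.003778820315651338 [0.19 1.22 0.33] yaw 0.061705253147657624
```

View pics/c1.png

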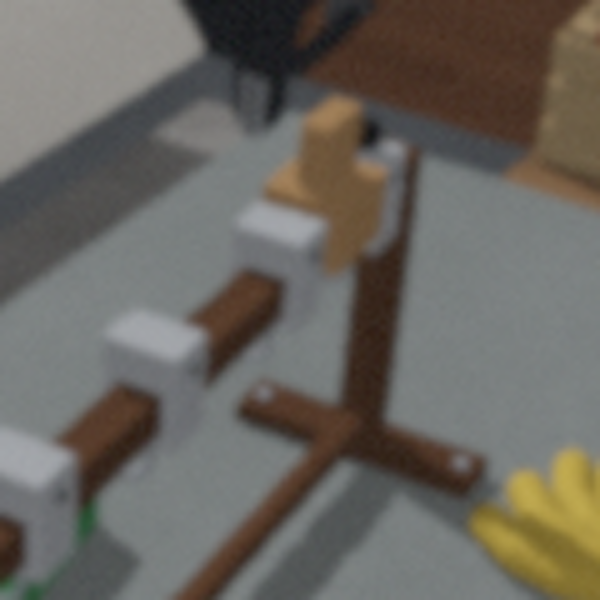

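View pics/c2.png

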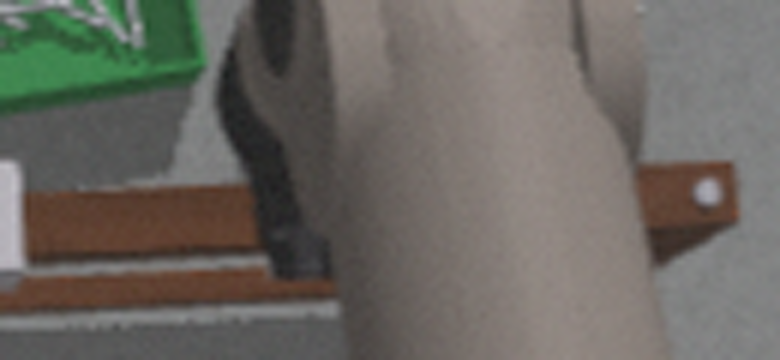

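View pics/c_wrist.png

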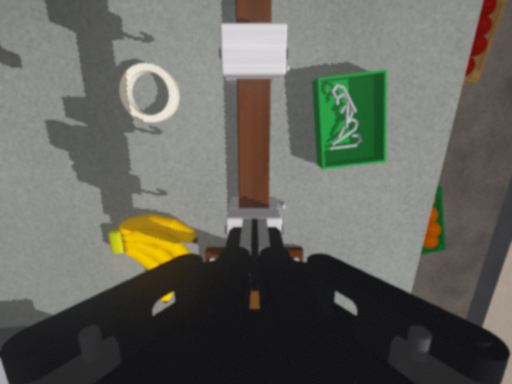

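The side view shows the spacer sitting level astride the bar beside hook0. In the wrist view hook1's far edge is at (256,207) and hook2's near edge at row ~78. I'll turn those into positions along the rail.

```bash
cat >> wov.py <<'E'
ST=(.585,-.008,.0625)
def s_of(p):
    return (p[1]-ST[1])*np.cos(ST[2])-(p[0]-ST[0])*np.sin(ST[2]), (p[0]-ST[0])*np.cos(ST[2])+(p[1]-ST[1])*np.sin(ST[2])
def W(s,d=0): return (ST[0]-np.sin(ST[2])*s+d*np.cos(ST[2]), ST[1]+np.cos(ST[2])*s+d*np.sin(ST[2]))
E
python3 - <<'E'
from wov import *
c=pickle.load(open("cw.pkl","rb"))
g=cv2.imread("pics/c_wrist.png").mean(2)
print(g[195:225,245].round(),g[195:225,262].round())
print(g[15:32,255].round(),g[66:86,255].round())
for uv in((245,207),(262,207),(255,76),(255,23.5)): print(uv,np.round(s_of(ray("wrist",uv,.283,c)),4))
print(s_of((.5884,-.0635)))
E
```

```text
[ 65.  59.  53.  51.  52.  53.  52.  50.  51.  51.  53.  56.  70.  92.
 109. 115. 115. 112. 112. 113. 115. 117. 120. 117. 105.  96.  94.  95.
  96.  94.] [ 68.  68.  69.  68.  67.  67.  67.  64.  55.  49.  49.  54.  69.  91.
 108. 114. 114. 114. 114. 114. 115. 117. 121. 117. 105.  96.  97.  95.
  94.  94.]
[ 72.  73.  73.  74.  73.  74.  82. 107. 151. 190. 206. 213. 214. 216.
 215. 211. 211.] [216. 215. 213. 214. 214. 213. 207. 195. 175. 156. 145. 138. 123.  99.
  82.  79.  79.  77.  77.  78.]
(245, 207) [-0.0672 -0.0076]
(262, 207) [-0.0672  0.0073]
(255, 76) [0.0398 0.0013]
(255, 23.5) [0.0759 0.0013]
(np.float64(-0.055603998524519596), np.float64(-7.313060387169465e-05))
```

Hook1's top edge is at about s=-0.078 as modelled, and hook2 is centred at 0.058. I'll descend with about 11 mm clearance and push hook1 toward -y.

Call:
drive_tool(
  increments="0 0 -.03 0;0 0 -.03 0;0 0 -.025 0;0 0 -.013 0;0 0 0 0;.0003 -.005 0 0;.0003 -.004 0 0;0 0 0 0;0 0 0 0",
)

```text
t: 10.4
eef_pos: [0.5897, -0.073, 0.2886]
tool_rot: [0.001, 0.685, 0.728, 0.001]
contact_force: [-0.2, -0.8, -1.2]
gripper_width: 0.001
```

Call:
drive_tool(
  increments=".0002 -.003 0 0;.0002 -.003 0 0;.0002 -.003 0 0;.0002 -.003 0 0;0 0 0 0;0 0 0 0",
)

```text
t: 10.9
eef_pos: [0.5902, -0.0827, 0.2881]
tool_rot: [-0.0, 0.684, 0.729, 0.001]
contact_force: [-1.0, 5.3, 3.0]
gripper_width: 0.0
```

Call:
drive_tool(
  increments=".0001 -.002 0 0;.0001 -.002 0 0;.0001 -.002 0 0;0 -.001 0 0;0 0 0 0;0 0 0 0",
)

```text
t: 11.4
eef_pos: [0.5906, -0.0897, 0.288]
tool_rot: [-0.0, 0.684, 0.729, 0.001]
contact_force: [-1.3, 5.6, 3.3]
gripper_width: -0.002
```

Call:
drive_tool(
  increments=".0001 -.001 0 0;0 -.001 0 0;0 0 0 0;0 0 0 0",
)

```text
t: 11.73
eef_pos: [0.5907, -0.0912, 0.288]
tool_rot: [-0.0, 0.684, 0.729, 0.001]
contact_force: [0.1, 5.7, 4.0]
gripper_width: -0.004
```

Call:
drive_tool(
  increments=".0001 -.001 0 0;0 -.001 0 0;0 -.001 0 0;0 0 0 0;0 0 0 0",
)

```text
t: 12.15
eef_pos: [0.5908, -0.0928, 0.288]
tool_rot: [-0.001, 0.684, 0.73, 0.002]
contact_force: [-0.6, 9.4, 3.8]
gripper_width: -0.001
```

Call:
drive_tool(
  increments=".0001 -.001 0 0;0 -.001 0 0;0 0 0 0;0 0 0 0",
)

```text
t: 12.48
eef_pos: [0.5908, -0.0928, 0.2881]
tool_rot: [-0.002, 0.683, 0.73, 0.003]
contact_force: [-1.3, 12.5, 5.0]
gripper_width: 0.0
```

Travel has stopped at the predicted spot and force is rising (12.5 N). A little more force to seat it squarely, then I back off.

Call:
drive_tool(
  increments="0 -.001 0 0;0 -.001 0 0;0 0 0 0;0 0 0 0;0 0 0 0",
)

```text
t: 12.9
eef_pos: [0.5908, -0.0929, 0.2881]
tool_rot: [-0.003, 0.683, 0.731, 0.003]
contact_force: [-2.9, 16.6, 5.2]
gripper_width: 0.001
```

Call:
drive_tool(
  increments="0 .003 0 0;-.0005 .006 0 0;-.0005 .006 0 0;0 0 .03 0;0 0 .04 0;0 0 .03 0;0 0 0 0;0 0 0 0",
)

```text
t: 13.57
eef_pos: [0.5901, -0.086, 0.3891]
tool_rot: [0.002, 0.685, 0.728, 0.001]
contact_force: [-0.8, -0.8, -0.6]
gripper_width: -0.0
```

```bash
python3 look.py d wrist side; python3 - <<'E'
from wov import *
im=cv2.imread("pics/d_side.png");cv2.imwrite("pics/d1.png",cv2.resize(im[80:200,230:350],None,fx=5,fy=5,interpolation=2))
E
```

```text
13.5667 [ 0.5901 -0.086   0.3891] w -0.00046833113813119236 [-0.83 -0.76 -0.57] yaw 0.06084605278827637
```

View pics/d1.png

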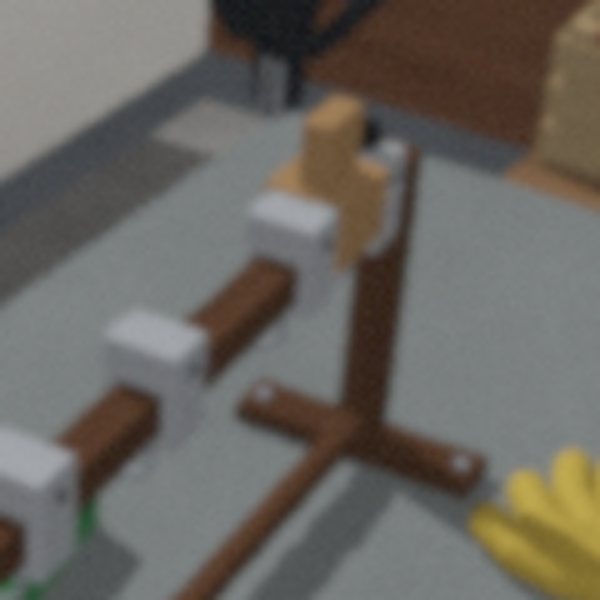

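View pics/d_wrist.png

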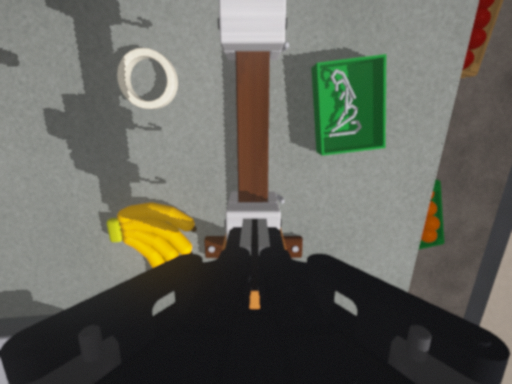

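Hook1 now bears on the spacer, which bears on hook0, and all is level. I'll open, go back over the spacer and regrasp it.

Call:
drive_tool(
  increments=".0013 -.0215 0 0;.0013 -.0215 0 0;.0013 -.0215 0 0;.0013 -.0215 0 0;0 0 0 0;0 0 -.025 0;0 0 -.025 0;0 0 -.015 0;0 0 -.008 0;0 0 0 0;0 0 0 0",
  grip=0.8,
)

```text
t: 14.58
eef_pos: [0.5944, -0.1711, 0.3138]
tool_rot: [-0.001, 0.685, 0.729, -0.0]
contact_force: [-0.6, 0.4, 0.1]
gripper_width: 0.799
```

Call:
drive_tool(
  increments=".0007 -.0008 .0022 0;0 0 0 0;0 0 0 0",
)

```text
t: 14.83
eef_pos: [0.5959, -0.1722, 0.3177]
tool_rot: [0.001, 0.685, 0.729, 0.001]
contact_force: [0.4, 0.3, -0.0]
gripper_width: 0.802
```

Call:
drive_tool(
  increments="0 0 0 0;0 0 0 0;0 0 0 0;0 0 0 0;0 0 0 0;0 0 0 0;0 0 0 0",
  grip=0,
)

```text
t: 15.42
eef_pos: [0.5954, -0.1721, 0.3167]
tool_rot: [0.0, 0.685, 0.729, 0.0]
contact_force: [-1.2, 1.0, 3.0]
gripper_width: 0.274
```

```bash
python3 look.py e wrist
```

```text
15.4167 [ 0.5954 -0.1721  0.3167] w 0.2744499092199497 [-1.24  0.97  3.03] yaw 0.061980124646666246
```

View pics/e_wrist.png

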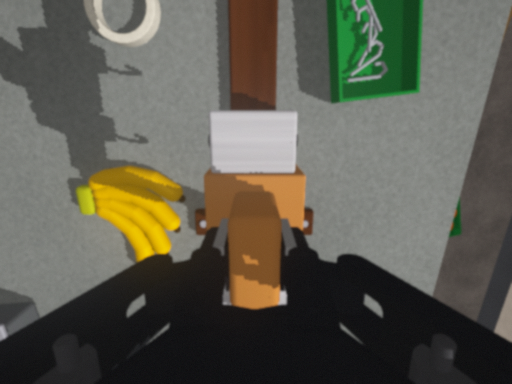

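The spacer is gripped again, with hook1 flush against it at row ~172. Now I lift it over hook1 into gap 1.

Call:
drive_tool(
  increments="0 0 .01 0;0 0 .03 0;0 0 .032 0;0 0 0 0;-.0016 .026 0 0;-.0017 .0265 0 0;-.0017 .0265 0 0;-.0016 .0265 0 0;0 0 0 0;0 0 -.02 0;0 0 0 0;0 0 0 0",
)

```text
t: 16.47
eef_pos: [0.588, -0.0671, 0.3676]
tool_rot: [-0.001, 0.685, 0.729, -0.001]
contact_force: [1.9, -0.6, -1.3]
gripper_width: 0.277
```

```bash
python3 look.py f wrist side;python3 - <<'E'
from wov import *
im=cv2.imread("pics/f_side.png");cv2.imwrite("pics/f1.png",cv2.resize(im[80:200,230:350],None,fx=5,fy=5,interpolation=2))
E
```

```text
16.4667 [ 0.588  -0.0671  0.3676] w 0.27674552338760694 [ 1.87 -0.64 -1.27] yaw 0.0616801048807849
```

View pics/f_wrist.png

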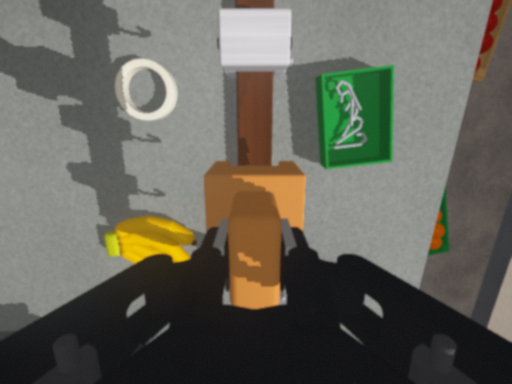

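View pics/f1.png

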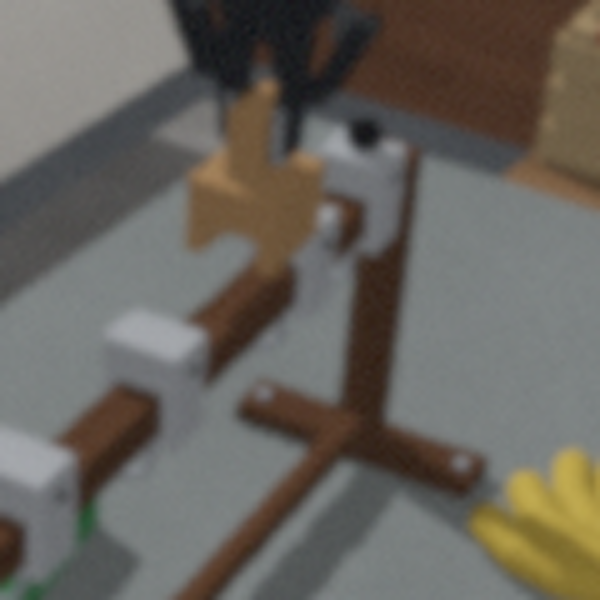

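The spacer is over gap 1, with about 3.5 mm to hook1 and centred on the bar to within 1 mm. I'll lower it.

Call:
drive_tool(
  increments=".0005 .001 -.01 0;0 0 -.01 0;0 0 -.01 0;0 0 -.01 0;0 0 -.006 0;0 0 -.003 0;0 0 0 0;0 0 -.0015 0;0 0 0 0;0 0 0 0",
)

```text
t: 17.4
eef_pos: [0.5894, -0.0656, 0.3183]
tool_rot: [0.0, 0.685, 0.729, 0.0]
contact_force: [0.2, 0.2, -2.2]
gripper_width: 0.274
```

Call:
drive_tool(
  increments="0 0 -.001 0;0 0 -.001 0;0 0 -.0007 0;0 0 0 0;0 0 0 0",
)

```text
t: 17.82
eef_pos: [0.5895, -0.0656, 0.3166]
tool_rot: [0.001, 0.685, 0.729, 0.0]
contact_force: [-1.3, 0.4, 5.5]
gripper_width: 0.279
```

Call:
drive_tool(
  increments="0 0 0 0;0 0 0 0;0 0 0 0;0 0 0 0;0 0 .03 0;0 0 .04 0",
  grip=0.7,
)

```text
t: 18.32
eef_pos: [0.5873, -0.066, 0.3821]
tool_rot: [-0.003, 0.685, 0.729, -0.003]
contact_force: [1.3, 0.0, -0.3]
gripper_width: 0.702
```

Call:
drive_tool(
  increments="-.0016 .0257 0 0;-.0016 .0257 0 0;-.0016 .0257 0 0;-.0016 .0257 0 0;-.0016 .0257 0 0;-.0016 .0257 0 0;0 0 0 0;0 0 0 0;0 0 0 0",
  grip=0,
)

```text
t: 19.07
eef_pos: [0.5797, 0.0878, 0.385]
tool_rot: [0.0, 0.685, 0.729, -0.0]
contact_force: [-0.0, -0.8, -0.0]
gripper_width: 0.002
```

```bash
python3 look.py g wrist side;python3 - <<'E'
from wov import *
im=cv2.imread("pics/g_side.png");cv2.imwrite("pics/g1.png",cv2.resize(im[80:200,230:350],None,fx=5,fy=5,interpolation=2))
o=bot.get_obs();print(s_of(o["eef_pos"]))
E
```

```text
19.0667 [0.5797 0.0878 0.385 ] w 0.002447964982508692 [-0.03 -0.82 -0.04] yaw 0.061541832590211065
(np.float64(0.09504667016091327), np.float64(0.0008332874771628052))
```

View pics/g_wrist.png

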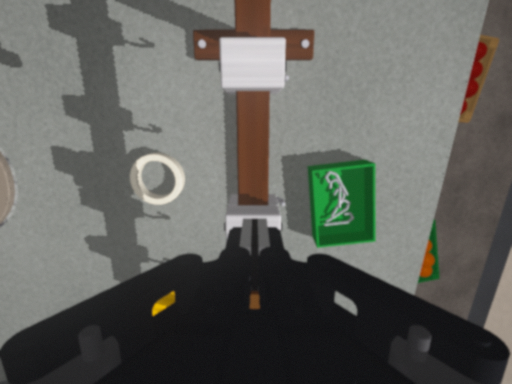

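View pics/g1.png

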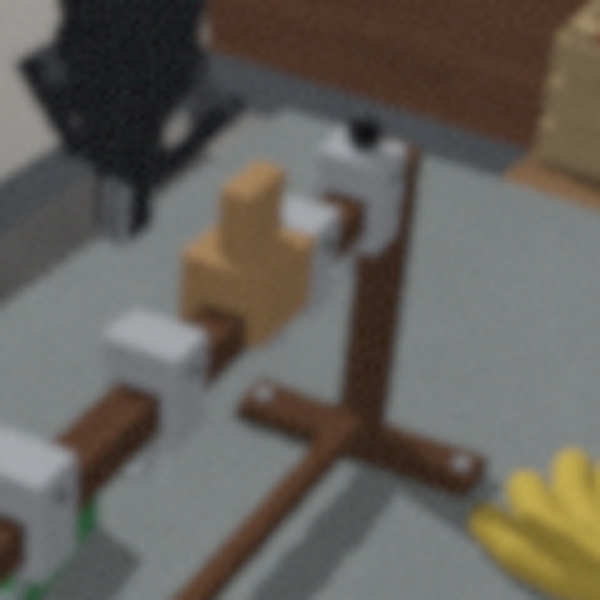

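Seated astride gap 1, and the fingers are over the clear bar beyond hook2. I'll descend and push hook2, stopping short of contact.

Call:
drive_tool(
  increments="0 0 -.03 0;0 0 -.03 0;0 0 -.025 0;0 0 -.012 0;0 0 0 0;.0002 -.004 0 0;.0002 -.005 0 0;.0004 -.006 0 0;.0004 -.006 0 0;.0004 -.006 0 0;.0004 -.006 0 0;.0004 -.006 0 0",
)

```text
t: 20.17
eef_pos: [0.5827, 0.0517, 0.2901]
tool_rot: [-0.0, 0.684, 0.729, 0.002]
contact_force: [0.4, 6.1, 0.3]
gripper_width: 0.0
```

Call:
drive_tool(
  increments=".0004 -.006 0 0;.0004 -.006 0 0;.0004 -.006 0 0;.0003 -.005 0 0;.0002 -.003 0 0;0 0 0 0;0 0 0 0",
)

```text
t: 20.75
eef_pos: [0.5845, 0.0245, 0.29]
tool_rot: [0.001, 0.685, 0.729, 0.002]
contact_force: [0.0, 3.5, 2.3]
gripper_width: 0.003
```

Call:
drive_tool(
  increments=".0001 -.002 0 0;.0001 -.002 0 0;.0001 -.002 0 0;.0001 -.002 0 0;.0001 -.0015 0 0;.0001 -.0015 0 0;0 0 0 0;0 0 0 0",
)

```text
t: 21.42
eef_pos: [0.5851, 0.0139, 0.29]
tool_rot: [0.001, 0.684, 0.729, 0.002]
contact_force: [-0.8, 4.7, 4.0]
gripper_width: 0.003
```

Call:
drive_tool(
  increments=".0001 -.001 0 0;0 -.001 0 0;0 0 0 0;0 0 0 0",
)

```text
t: 21.75
eef_pos: [0.5852, 0.0124, 0.29]
tool_rot: [0.0, 0.684, 0.729, 0.002]
contact_force: [-0.6, 6.3, 3.3]
gripper_width: -0.006
```

Call:
drive_tool(
  increments=".0001 -.001 0 0;0 -.001 0 0;0 0 0 0;0 0 0 0",
)

```text
t: 22.08
eef_pos: [0.5853, 0.0104, 0.29]
tool_rot: [0.0, 0.684, 0.729, 0.002]
contact_force: [-0.5, 6.6, 3.8]
gripper_width: 0.004
```

Call:
drive_tool(
  increments="0 -.0007 0 0;0 -.0006 0 0;0 0 0 0;0 0 0 0",
)

```text
t: 22.42
eef_pos: [0.5854, 0.0092, 0.29]
tool_rot: [0.0, 0.684, 0.729, 0.002]
contact_force: [-0.2, 6.6, 3.6]
gripper_width: 0.001
```

Call:
drive_tool(
  increments="0 -.0005 0 0;0 0 0 0;0 -.0005 0 0;0 0 0 0;0 0 0 0",
)

```text
t: 22.83
eef_pos: [0.5854, 0.0086, 0.29]
tool_rot: [0.0, 0.684, 0.729, 0.002]
contact_force: [0.1, 7.7, 3.2]
gripper_width: 0.001
```

Call:
drive_tool(
  increments="0 -.0005 0 0;0 0 0 0;0 0 0 0",
)

```text
t: 23.08
eef_pos: [0.5854, 0.0086, 0.29]
tool_rot: [0.0, 0.684, 0.729, 0.002]
contact_force: [-0.1, 9.3, 2.2]
gripper_width: 0.001
```

Call:
drive_tool(
  increments="0 -.0005 0 0;0 0 0 0;0 0 0 0",
)

```text
t: 23.33
eef_pos: [0.5854, 0.0086, 0.29]
tool_rot: [-0.0, 0.684, 0.73, 0.003]
contact_force: [0.3, 8.8, 2.6]
gripper_width: -0.001
```

Call:
drive_tool(
  increments="0 -.0004 0 0;0 0 0 0;0 0 0 0",
)

```text
t: 23.58
eef_pos: [0.5854, 0.0086, 0.29]
tool_rot: [-0.0, 0.684, 0.73, 0.003]
contact_force: [-0.4, 10.2, 2.4]
gripper_width: 0.002
```

Call:
drive_tool(
  increments="0 -.0003 0 0;0 0 0 0;0 0 0 0;0 0 0 0",
)

```text
t: 23.92
eef_pos: [0.5854, 0.0085, 0.29]
tool_rot: [-0.0, 0.684, 0.73, 0.003]
contact_force: [0.5, 11.0, 1.6]
gripper_width: 0.005
```

Travel stopped at y=0.0085 (predicted 0.0087). Force is 11 N, about 5 N through the spacer, so hook1 was not shoved. I'll back off, rise, and open while travelling back over the spacer.

Call:
drive_tool(
  increments="0 .004 0 0;-.0004 .006 0 0;-.0004 .006 0 0;0 0 .03 0;0 0 .04 0;0 0 .028 0;0 0 0 0;0 0 0 0",
)

```text
t: 24.58
eef_pos: [0.5845, 0.0204, 0.3882]
tool_rot: [0.002, 0.685, 0.728, 0.001]
contact_force: [-0.1, -0.4, -0.2]
gripper_width: 0.001
```

```bash
python3 look.py i wrist side;python3 - <<'E'
from wov import *
im=cv2.imread("pics/i_side.png");cv2.imwrite("pics/i1.png",cv2.resize(im[80:200,230:350],None,fx=5,fy=5,interpolation=2))
print(W(-.1135+.05075),W(-.012))
E
```

```text
24.5833 [0.5845 0.0204 0.3882] w 0.0009056524321080283 [-0.09 -0.38 -0.17] yaw 0.06121400520674536
(np.float64(0.5889193221946093), np.float64(-0.07062748129643123)) (np.float64(0.5857495118141085), np.float64(-0.01997657012840119))
```

View pics/i1.png

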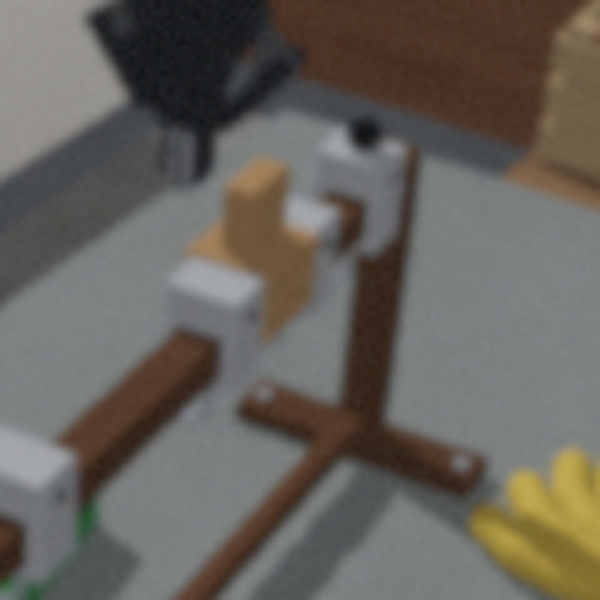

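Side view: the spacer is seated with hook1 and hook2 flush against it. I'll regrasp.

Call:
drive_tool(
  increments=".0011 -.0228 0 0;.0011 -.0228 0 0;.0012 -.0227 0 0;.0011 -.0227 0 0;0 0 0 0;0 0 -.025 0;0 0 -.023 0;0 0 -.015 0;0 0 -.0075 0;0 0 0 0;0 0 0 0;0 0 0 0",
  grip=0.8,
)

```text
t: 25.68
eef_pos: [0.5887, -0.0703, 0.3165]
tool_rot: [0.0, 0.685, 0.729, 0.0]
contact_force: [0.5, -0.5, 0.0]
gripper_width: 0.796
```

Call:
drive_tool(
  increments="0 0 0 0;0 0 0 0;0 0 0 0;0 0 0 0;0 0 0 0;0 0 0 0;0 0 0 0",
  grip=0,
)

```text
t: 26.27
eef_pos: [0.5884, -0.0704, 0.3161]
tool_rot: [0.0, 0.685, 0.729, 0.0]
contact_force: [-0.3, 0.2, 3.1]
gripper_width: 0.272
```

```bash
python3 look.py j wrist;python3 - <<'E'
from wov import *
c=pickle.load(open("cw.pkl","rb"));g=cv2.imread("pics/j_wrist.png").mean(2)
print(g[100:118,255].round(),g[160:185,240].round())
for r in(107,):print(s_of(ray("wrist",(254,r),.283,c)))
E
```

```text
26.2667 [ 0.5884 -0.0704  0.3161] w 0.27243900619290246 [-0.32  0.15  3.14] yaw 0.06198367622109968
[ 59.  60.  57.  56.  57.  57.  57.  58.  57.  63.  86. 124. 163. 187.
 199. 206. 208. 209.] [198. 203. 204. 205. 206. 205. 202. 201. 202. 203. 203. 199. 189. 165.
 125. 109. 119. 132. 140. 140. 127. 110.  98.  96.  98.]
(np.float64(0.008219819897291713), np.float64(0.00011934899020152095))
```

View pics/j_wrist.png

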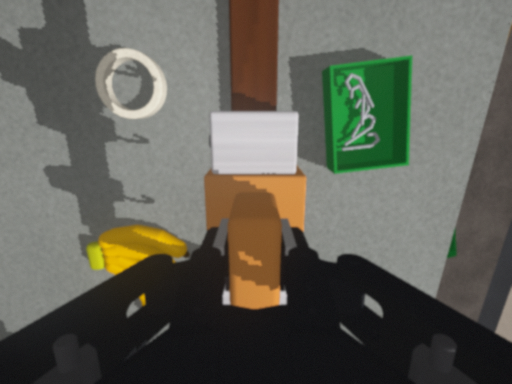

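Gripped, with hook2's edge at s≈0.006 as predicted. I'll lift it over hook2 into gap 2.

Call:
drive_tool(
  increments="0 0 .01 0;0 0 .03 0;0 0 .032 0;0 0 0 0;-.0016 .0265 0 0;-.0016 .0265 0 0;-.0016 .0265 0 0;-.0016 .0265 0 0;0 0 0 0;0 0 -.02 0;0 0 0 0;0 0 0 0",
)

```text
t: 27.32
eef_pos: [0.5811, 0.0349, 0.3668]
tool_rot: [-0.001, 0.685, 0.729, -0.001]
contact_force: [1.1, -0.9, -1.3]
gripper_width: 0.273
```

```bash
python3 look.py k wrist side;python3 - <<'E'
from wov import *
im=cv2.imread("pics/k_side.png");cv2.imwrite("pics/k1.png",cv2.resize(im[90:210,200:320],None,fx=5,fy=5,interpolation=2))
print(s_of(bot.get_obs()["eef_pos"]))
E
```

```text
27.3167 [0.5811 0.0349 0.3668] w 0.2728548435803962 [ 1.08 -0.9  -1.33] yaw 0.06162970883723018
(np.float64(0.04314583203676259), np.float64(-0.0003517605665802597))
```

View pics/k1.png

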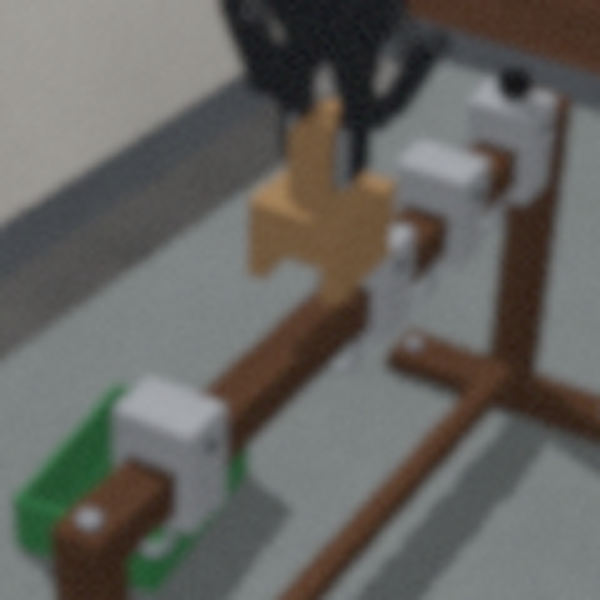

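View pics/k_wrist.png

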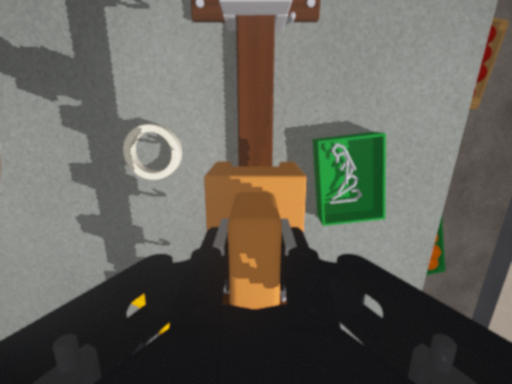

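Over gap 2, about 4 mm clear of hook2 and on the bar's centre. I'll lower it.

Call:
drive_tool(
  increments=".0005 0 -.01 0;0 0 -.01 0;0 0 -.01 0;0 0 -.01 0;0 0 -.006 0;0 0 -.003 0;0 0 0 0;0 0 -.001 0;0 0 0 0;0 0 0 0",
)

```text
t: 28.25
eef_pos: [0.5825, 0.0356, 0.3182]
tool_rot: [0.0, 0.685, 0.729, 0.0]
contact_force: [-0.0, -0.0, -1.5]
gripper_width: 0.275
```

Call:
drive_tool(
  increments="0 0 -.001 0;0 0 -.001 0;0 0 -.0007 0;0 0 0 0;0 0 0 0",
)

```text
t: 28.67
eef_pos: [0.5825, 0.0356, 0.3161]
tool_rot: [0.0, 0.685, 0.729, 0.0]
contact_force: [-2.3, -0.4, 5.8]
gripper_width: 0.272
```

Call:
drive_tool(
  increments="0 0 0 0;0 0 0 0;0 0 0 0;0 0 0 0;0 0 .03 0;0 0 .04 0",
  grip=0.7,
)

```text
t: 29.17
eef_pos: [0.5804, 0.0349, 0.382]
tool_rot: [-0.003, 0.685, 0.729, -0.003]
contact_force: [0.7, 0.7, 0.6]
gripper_width: 0.696
```

Call:
drive_tool(
  increments="-.0017 .0275 0 0;-.0017 .0275 0 0;-.0017 .0275 0 0;-.0017 .0275 0 0;-.0017 .0275 0 0;-.0017 .0275 0 0;-.0017 .0275 0 0;0 0 0 0;0 0 0 0;0 0 0 0",
  grip=0,
)

```text
t: 30.0
eef_pos: [0.5706, 0.2275, 0.3846]
tool_rot: [0.0, 0.685, 0.729, -0.0]
contact_force: [-0.6, -1.5, 0.2]
gripper_width: -0.001
```

```bash
python3 look.py l wrist side;python3 - <<'E'
from wov import *
im=cv2.imread("pics/l_side.png");cv2.imwrite("pics/l1.png",cv2.resize(im[90:210,200:320],None,fx=5,fy=5,interpolation=2))
print(s_of(bot.get_obs()["eef_pos"]))
c=pickle.load(open("cw.pkl","rb"));g=cv2.imread("pics/l_wrist.png").mean(2)
print(g[195:235,243].round())
for r in(205,208,216,219,222):print(r,s_of(ray("wrist",(254,r),.283,c)))
E
```

```text
30.0 [0.5706 0.2275 0.3846] w -0.0011561858871665031 [-0.61 -1.49  0.19] yaw 0.06177757295657438
(np.float64(0.23498470908378513), np.float64(0.0005858367913530223))
[ 55.  55.  55.  57.  56.  55.  55.  63.  80. 101. 114. 116. 115. 113.
 116. 115. 120. 136. 159. 184. 199. 202. 194. 171. 141. 126. 120. 118.
 112. 108. 107. 103.  98.  96.  96.  95.  95.  94.  95.  97.]
205 (np.float64(0.22634565742908969), np.float64(0.0006854371919897649))
208 (np.float64(0.22357152961543023), np.float64(0.0006809705055914467))
216 (np.float64(0.2160889088656008), np.float64(0.0006689225674387216))
219 (np.float64(0.21325060410769617), np.float64(0.0006643525482803066))
222 (np.float64(0.21039440989934713), np.float64(0.0006597537249100876))
```

View pics/l1.png

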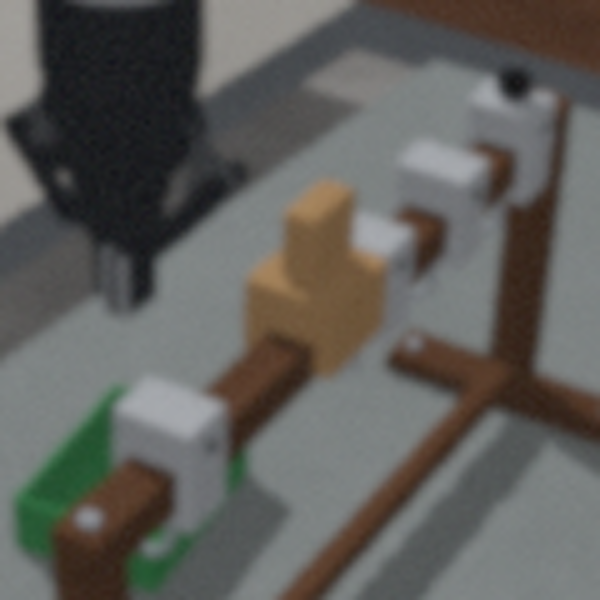

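View pics/l_wrist.png

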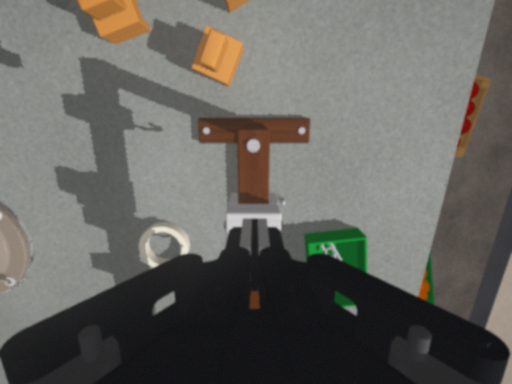

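Seated in gap 2. The top edge of hook3's face is near row 213 (s≈0.218), so I add 3 mm of clearance before descending, then push.

Call:
drive_tool(
  increments="-.0002 .003 0 0;0 0 -.03 0;0 0 -.03 0;0 0 -.025 0;0 0 -.011 0;0 0 0 0;.0002 -.004 0 0;.0004 -.006 0 0;.0004 -.007 0 0;.0004 -.007 0 0;.0004 -.007 0 0;.0004 -.007 0 0",
)

```text
t: 31.1
eef_pos: [0.5732, 0.195, 0.2911]
tool_rot: [-0.0, 0.684, 0.729, 0.003]
contact_force: [1.2, 6.3, -1.9]
gripper_width: -0.002
```

Call:
drive_tool(
  increments=".0004 -.007 0 0;.0004 -.007 0 0;.0004 -.007 0 0;.0005 -.007 0 0;.0004 -.007 0 0;.0004 -.007 0 0;.0004 -.007 0 0;.0004 -.007 0 0;.0003 -.004 0 0;0 0 0 0;0 0 0 0",
)

```text
t: 32.02
eef_pos: [0.577, 0.1336, 0.2909]
tool_rot: [0.001, 0.685, 0.729, 0.002]
contact_force: [0.4, 3.2, 2.2]
gripper_width: 0.002
```

Call:
drive_tool(
  increments=".0002 -.003 0 0;.0002 -.003 0 0;.0002 -.003 0 0;.0002 -.003 0 0;.0001 -.002 0 0;.0001 -.002 0 0;.0001 -.0015 0 0;.0001 -.001 0 0;0 0 0 0;0 0 0 0",
)

```text
t: 32.85
eef_pos: [0.578, 0.1162, 0.2908]
tool_rot: [0.0, 0.684, 0.729, 0.002]
contact_force: [1.2, 4.7, 3.1]
gripper_width: 0.001
```

Call:
drive_tool(
  increments="0 -.001 0 0;0 -.0005 0 0;0 0 0 0;0 0 0 0",
)

```text
t: 33.18
eef_pos: [0.5781, 0.1149, 0.2908]
tool_rot: [0.0, 0.684, 0.729, 0.002]
contact_force: [1.2, 6.2, 3.4]
gripper_width: 0.003
```

Call:
drive_tool(
  increments=".0001 -.001 0 0;0 -.001 0 0;0 -.001 0 0;0 -.0005 0 0;0 0 0 0;0 0 0 0",
)

```text
t: 33.68
eef_pos: [0.5783, 0.1117, 0.2908]
tool_rot: [0.0, 0.684, 0.729, 0.002]
contact_force: [1.4, 5.6, 2.5]
gripper_width: 0.0
```

Call:
drive_tool(
  increments="0 -.0006 0 0;0 0 0 0;0 -.0004 0 0;0 0 0 0;0 0 0 0",
)

```text
t: 34.1
eef_pos: [0.5783, 0.1108, 0.2908]
tool_rot: [0.0, 0.684, 0.729, 0.003]
contact_force: [2.1, 7.0, 1.4]
gripper_width: 0.004
```

Call:
drive_tool(
  increments="0 -.0005 0 0;0 0 0 0;0 0 0 0",
)

```text
t: 34.35
eef_pos: [0.5783, 0.1103, 0.2908]
tool_rot: [0.0, 0.684, 0.729, 0.003]
contact_force: [2.6, 7.0, 3.3]
gripper_width: -0.002
```

Call:
drive_tool(
  increments="0 -.0005 0 0;0 0 0 0;0 0 0 0",
)

```text
t: 34.6
eef_pos: [0.5783, 0.1099, 0.2908]
tool_rot: [0.0, 0.684, 0.729, 0.003]
contact_force: [2.4, 7.0, 3.0]
gripper_width: 0.001
```

Call:
drive_tool(
  increments="0 -.0005 0 0;0 0 0 0;0 0 0 0",
)

```text
t: 34.85
eef_pos: [0.5783, 0.1098, 0.2908]
tool_rot: [0.0, 0.684, 0.729, 0.003]
contact_force: [2.6, 8.7, 2.2]
gripper_width: -0.003
```

Call:
drive_tool(
  increments="0 -.0005 0 0;0 0 0 0;0 0 0 0",
)

```text
t: 35.1
eef_pos: [0.5784, 0.1099, 0.2908]
tool_rot: [0.0, 0.684, 0.73, 0.003]
contact_force: [3.1, 8.7, 1.9]
gripper_width: 0.001
```

Call:
drive_tool(
  increments="0 -.0005 0 0;0 0 0 0;0 0 0 0",
)

```text
t: 35.35
eef_pos: [0.5783, 0.1098, 0.2908]
tool_rot: [-0.0, 0.684, 0.73, 0.003]
contact_force: [3.0, 10.0, 1.0]
gripper_width: 0.004
```

Call:
drive_tool(
  increments="0 -.0004 0 0;0 0 0 0;0 0 0 0;0 0 0 0",
)

```text
t: 35.68
eef_pos: [0.5783, 0.1098, 0.2908]
tool_rot: [-0.0, 0.684, 0.73, 0.004]
contact_force: [2.4, 10.3, 1.2]
gripper_width: 0.003
```

Call:
drive_tool(
  increments="0 -.0003 0 0;0 0 0 0;0 0 0 0;0 0 0 0",
)

```text
t: 36.02
eef_pos: [0.5783, 0.1097, 0.2908]
tool_rot: [-0.0, 0.684, 0.73, 0.004]
contact_force: [2.5, 10.9, 1.7]
gripper_width: 0.001
```

Call:
drive_tool(
  increments="0 .004 0 0;-.0004 .006 0 0;-.0004 .006 0 0;0 0 .03 0;0 0 .04 0;0 0 .028 0;0 0 0 0;0 0 0 0",
)

```text
t: 36.68
eef_pos: [0.5771, 0.1214, 0.3888]
tool_rot: [0.001, 0.685, 0.728, 0.001]
contact_force: [-1.0, -0.4, -0.4]
gripper_width: 0.002
```

```bash
python3 look.py m wrist side;python3 - <<'E'
from wov import *
im=cv2.imread("pics/m_side.png");cv2.imwrite("pics/m1.png",cv2.resize(im[90:210,200:320],None,fx=5,fy=5,interpolation=2))
print(W(-.012+.05075))
E
```

```text
36.6833 [0.5771 0.1214 0.3888] w 0.001751408769067565 [-1.01 -0.35 -0.44] yaw 0.061449743591420525
(np.float64(0.5825797014336077), np.float64(0.03067434103962885))
```

View pics/m1.png

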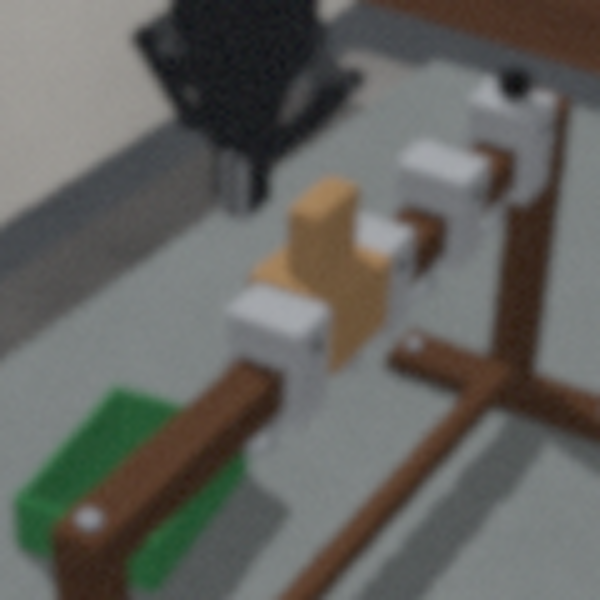

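Third gap bears at y=0.1097 with 10.9 N (predicted 0.1098), and both saddles are flush on the spacer. I'll regrasp it.

Call:
drive_tool(
  increments=".0014 -.0227 0 0;.0014 -.0227 0 0;.0013 -.0227 0 0;.0013 -.0226 0 0;0 0 0 0;0 0 -.025 0;0 0 -.023 0;0 0 -.015 0;0 0 -.0078 0;0 0 0 0;0 0 0 0;0 0 0 0",
  grip=0.8,
)

```text
t: 37.78
eef_pos: [0.5824, 0.0309, 0.317]
tool_rot: [0.0, 0.685, 0.729, 0.0]
contact_force: [0.0, 0.5, -0.3]
gripper_width: 0.799
```

Call:
drive_tool(
  increments="0 0 0 0;0 0 0 0;0 0 0 0;0 0 0 0;0 0 0 0;0 0 0 0;0 0 0 0",
  grip=0,
)

```text
t: 38.37
eef_pos: [0.5821, 0.0307, 0.3167]
tool_rot: [0.0, 0.685, 0.729, 0.0]
contact_force: [-0.8, -0.9, 4.4]
gripper_width: 0.273
```

```bash
python3 look.py n wrist
```

```text
38.3667 [0.5821 0.0307 0.3167] w 0.27336379394517435 [-0.79 -0.88  4.41] yaw 0.0619503026784578
```

View pics/n_wrist.png

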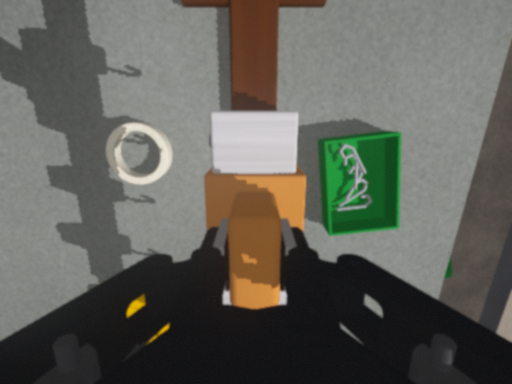

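Gripped. I'll lift out and carry it back to its clear starting spot on the counter.

Call:
drive_tool(
  increments="0 0 .01 0;0 0 .03 0;0 0 .035 0;0 0 0 0;-.0234 .031 0 0;-.0234 .031 0 0;-.0234 .031 0 0;-.0234 .031 0 0;-.0234 .031 0 0;-.0234 .031 0 0;-.0234 .031 0 0;-.0234 .031 0 0",
)

```text
t: 39.42
eef_pos: [0.3931, 0.2797, 0.3914]
tool_rot: [0.0, 0.685, 0.729, 0.0]
contact_force: [1.2, 1.2, -1.5]
gripper_width: 0.275
```

Call:
drive_tool(
  increments="0 0 0 0;0 0 0 0;0 0 -.04 0;0 0 -.04 0;0 0 -.04 0;0 0 -.04 0;0 0 -.04 0;0 0 -.04 0;0 0 -.02 0;0 0 -.02 0;0 0 0 0;0 0 0 0",
)

```text
t: 40.42
eef_pos: [0.395, 0.2776, 0.1106]
tool_rot: [-0.0, 0.685, 0.728, -0.001]
contact_force: [0.2, 1.4, -2.0]
gripper_width: 0.275
```

```bash
python3 look.py p wrist
```

```text
40.4167 [0.395  0.2776 0.1106] w 0.27523639891803203 [ 0.2   1.41 -1.96] yaw 0.06068250041090417
```

View pics/p_wrist.png

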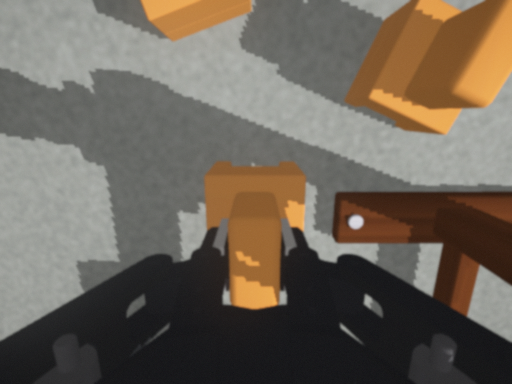

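The wrist view shows clear counter under the block, with the stand's foot at (340,215) well to the side. I'll lower it.

Call:
drive_tool(
  increments="0 0 -.012 0;0 0 -.008 0;0 0 -.004 0;0 0 -.002 0;0 0 0 0;0 0 -.001 0;0 0 0 0;0 0 0 0",
)

```text
t: 41.13
eef_pos: [0.3948, 0.2788, 0.0844]
tool_rot: [0.0, 0.685, 0.729, 0.0]
contact_force: [-0.3, -0.8, -2.0]
gripper_width: 0.277
```

Call:
drive_tool(
  increments="0 0 -.001 0;0 0 -.001 0;0 0 -.0005 0;0 0 0 0;0 0 0 0",
)

```text
t: 41.55
eef_pos: [0.3948, 0.2787, 0.0818]
tool_rot: [0.0, 0.685, 0.729, 0.0]
contact_force: [-0.0, -0.8, 1.2]
gripper_width: 0.272
```

Call:
drive_tool(
  increments="0 0 -.0004 0;0 0 0 0;0 0 0 0",
)

```text
t: 41.8
eef_pos: [0.3948, 0.2787, 0.0817]
tool_rot: [0.0, 0.685, 0.729, 0.0]
contact_force: [-0.9, -2.2, 7.4]
gripper_width: 0.269
```

Call:
drive_tool(
  increments="0 0 0 0;0 0 0 0;0 0 0 0;0 0 0 0;0 0 .015 0;0 0 .035 0;0 0 .04 0;0 0 .04 0;0 0 .04 0;0 0 .04 0;0 0 .02 0",
  grip=0.9,
)

```text
t: 42.72
eef_pos: [0.3955, 0.2801, 0.3161]
tool_rot: [0.001, 0.685, 0.729, 0.003]
contact_force: [0.7, 1.2, -0.1]
gripper_width: 0.9
```

Call:
drive_tool(
  increments="0 -.03 .02 0;0 -.03 .02 0;0 -.035 0 0;0 -.035 0 0;0 -.035 0 0;0 -.035 0 0;0 -.035 0 0;0 -.035 0 0;0 -.035 0 0;0 0 0 0;0 0 0 0",
)

```text
t: 43.63
eef_pos: [0.3944, -0.0279, 0.3511]
tool_rot: [-0.0, 0.686, 0.727, -0.0]
contact_force: [-0.6, 1.7, 1.2]
gripper_width: 0.899
```

```bash
python3 look.py q side top wrist;python3 - <<'E'
from ov import *
st=(.585,-.008,.0625);hk=(-.215,-.1135,-.012,.0895);sp=(.3948,.2787,.062)
ov("top","pics/q_top.png","pics/q1.png",(185,145),(225,80),3.5,st,hk,sp)
ov("side","pics/q_side.png","pics/q3.png",(185,95),(140,190),3.1,st,hk,sp)
E
```

```text
43.6333 [ 0.3944 -0.0279  0.3511] w 0.8987950375959545 [-0.63  1.65  1.21] yaw 0.057678254740835655
```

View pics/q_top.png

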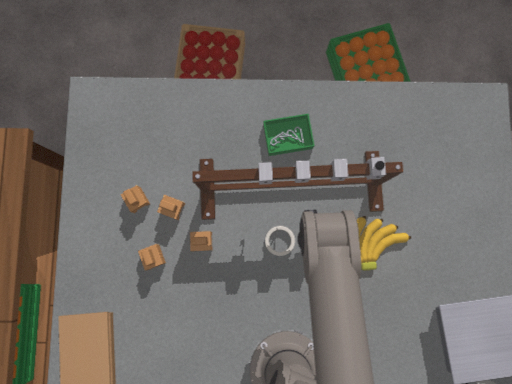

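View pics/q1.png

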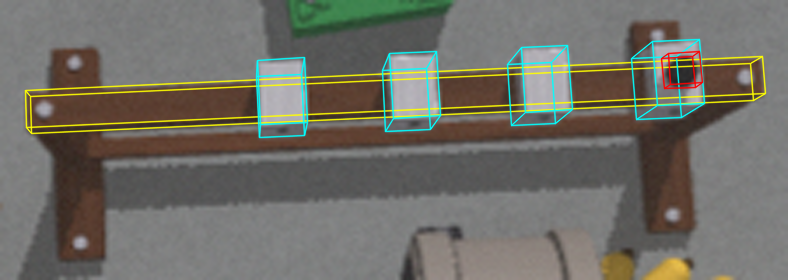

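View pics/q3.png

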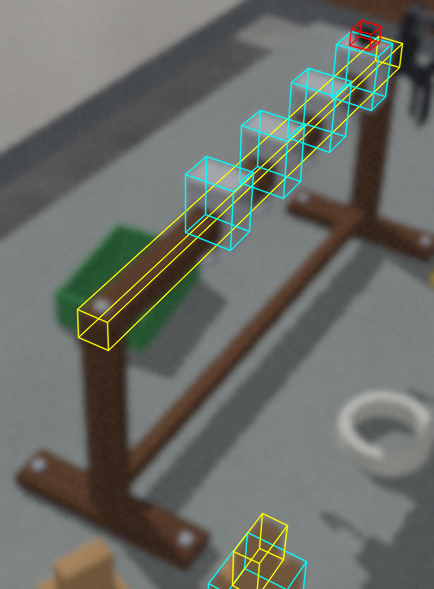

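Top and side views show the hooks matching the 101.5 mm pitch overlay to about 1 px. The spacer stands upright at top pixel (202,240). Roll (280,241), tub (289,135) and bananas (375,245) are where they started, and the arm is clear. I'm handing in.

```bash
python3 -c "
from station import bot
print(bot.hand_in())"
```

```text
the job is handed in; nothing more can be done
None
```

All three sliding hooks are set one spacer width apart, and the spacer is back upright on the counter at (0.395, 0.279), clear of the stand. I handed the job in at about 44 s of the 72 s allowed; no verdict was reported.

- **Spacer chosen:** of four look-alikes, I took the one 0.476 m from the base. The others were at 0.547, 0.624 and 0.719 m.
- **Gaps set:** in each gap I seated the spacer on the bar and pushed the next hook with shut jaws until it stopped. The final pushes were 16.6 N against the locked hook and about 11 N for the other two. Net of the 6 N it takes to slide a hook, about 5 N went through the spacer, so the hooks already set should not have moved.
- **Spacing check:** the jaws stopped 101.3 mm apart in y for both steps (about 101.5 mm along the bar). The 101.5 mm model matches the last top and side pictures to about 1 px, roughly 2–3 mm. The pictures therefore cannot confirm the 1.5 mm tolerance; that rests on the stop positions.
- **Other checks:** bananas, roll and tub look unmoved in the top picture, and the arm is clear of everything. I did not measure the spacer's tilt at the end. No check failed or disagreed.

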